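# Swap the relays in the bench tester

## Task

Change the relays in the bench tester: first switch it off by tipping its lever over towards its meter panel, then pull out every old round-can relay and stand it upright in the grey tray. Plug the three new block relays into the three sockets, pressed fully home with the flange flat on the deck, and only then tip the lever right back over to switch on. Leave the probe, the mug and the bottle where they are.

Things in the scene. Friction and masses are not known exactly. Their poses are not given: they have to be found in the camera images.
- tester: the tester, fixed: a blue case 140 (x) x 440 (y) x 85 high with a flat aluminium deck on top (85 above the bench), a white meter panel on its -x side facing the robot, and in a row along its y from -y to +y: socket1, socket2, socket3, then the lever. Origin: centre of its underside on the bench; z up.
- socket1 (a point): socket 1 of the tester: a rectangular hole 58 (y) x 46 (x), 36 deep, with plain edges, so a foot has 1 to spare on each side. The point is the centre of the mouth at deck level; x, y, z as the tester's. Two sprung catches in its long walls snap into the plug's waist: the relay meets them when the foot is about 11 deep, and it takes some 6 to 15 N to push it on home (flange flat on the deck, foot 32 deep) and some 6 to 12 N straight up to pull it out.
- socket2 (a point): socket 2 of the tester: a rectangular hole 58 (y) x 46 (x), 36 deep, with plain edges, so a foot has 1 to spare on each side. The point is the centre of the mouth at deck level; x, y, z as the tester's. Two sprung catches in its long walls snap into the plug's waist: the relay meets them when the foot is about 11 deep, and it takes some 6 to 15 N to push it on home (flange flat on the deck, foot 32 deep) and some 6 to 12 N straight up to pull it out.
- socket3 (a point): socket 3 of the tester: a rectangular hole 58 (y) x 46 (x), 36 deep, with plain edges, so a foot has 1 to spare on each side. The point is the centre of the mouth at deck level; x, y, z as the tester's. Two sprung catches in its long walls snap into the plug's waist: the relay meets them when the foot is about 11 deep, and it takes some 6 to 15 N to push it on home (flange flat on the deck, foot 32 deep) and some 6 to 12 N straight up to pull it out.
- isolator (a joint): the tester's on/off lever, rad: 0 = off, leaning 0.5 rad towards the tester's -x (the meter panel, the robot); 1.0 = on, leaning 0.5 rad towards +x. It starts on (0.9 to 1.0), moves with about 1 N at its knob and stays where it is left; stops at both ends.
- isolator_tip (a point): centre of the black ball knob, diameter 26, at the end of that lever. The lever is a 10 thick rod 80 long from the pivot to this point; the pivot axis is the tester's y and lies 22 above the deck, at tester x 0, y +150. The grey block round the pivot is 70 (x) x 50 (y) x 25 high on the deck.
- new1_mid (a point): new relay: plug foot 56 (y) x 44 (x) x 32 high (lowest 5 tapers in by 1.5 all round; a waist for the socket's catch), flange 68 (y) x 56 (x) x 8, black block case 60 (y) x 44 (x) x 38 high; 78 tall in all, 140 to 270 g. Starts standing loose on the bench in front of the tester. The point is its centre, 39 above the foot's underside, 7 above the deck when fully home; z up. Goes in either way round.
- new2_mid (a point): new relay: plug foot 56 (y) x 44 (x) x 32 high (lowest 5 tapers in by 1.5 all round; a waist for the socket's catch), flange 68 (y) x 56 (x) x 8, black block case 60 (y) x 44 (x) x 38 high; 78 tall in all, 140 to 270 g. Starts standing loose on the bench in front of the tester. The point is its centre, 39 above the foot's underside, 7 above the deck when fully home; z up. Goes in either way round.
- new3_mid (a point): new relay: plug foot 56 (y) x 44 (x) x 32 high (lowest 5 tapers in by 1.5 all round; a waist for the socket's catch), flange 68 (y) x 56 (x) x 8, black block case 60 (y) x 44 (x) x 38 high; 78 tall in all, 140 to 270 g. Starts standing loose on the bench in front of the tester. The point is its centre, 39 above the foot's underside, 7 above the deck when fully home; z up. Goes in either way round.
- old1_mid (a point): old relay (1 to 3 are present, each plugged into a socket at the start): plug foot 56 (y) x 44 (x) x 32 high (lowest 5 tapers in by 1.5 all round; a waist for the socket's catch), flange 68 (y) x 56 (x) x 8, upright round aluminium can 54 in diameter, 50 high; 90 tall in all, 150 to 300 g. The point is its centre, 45 above the foot's underside, 13 above the deck while plugged in; z up.
- old2_mid (a point): old relay (1 to 3 are present, each plugged into a socket at the start): plug foot 56 (y) x 44 (x) x 32 high (lowest 5 tapers in by 1.5 all round; a waist for the socket's catch), flange 68 (y) x 56 (x) x 8, upright round aluminium can 54 in diameter, 50 high; 90 tall in all, 150 to 300 g. The point is its centre, 45 above the foot's underside, 13 above the deck while plugged in; z up.
- old3_mid (a point): old relay (1 to 3 are present, each plugged into a socket at the start): plug foot 56 (y) x 44 (x) x 32 high (lowest 5 tapers in by 1.5 all round; a waist for the socket's catch), flange 68 (y) x 56 (x) x 8, upright round aluminium can 54 in diameter, 50 high; 90 tall in all, 150 to 300 g. The point is its centre, 45 above the foot's underside, 13 above the deck while plugged in; z up.
- tray: the grey plastic tray for the old relays, fixed on the bench: 310 (x) x 200 (y) x 40 high, walls and floor 5 thick, open on top. Origin: centre of its underside; z up.
- probe: a standing aluminium probe, 64 wide at its foot, 150 tall, loose; origin under its centre. It only stands by; leave it alone.
- mug: a white mug, 80 across, 90 tall, loose; origin under its centre. It only stands by; leave it alone.
- cleaner: a brown glass bottle, 64 across, 170 tall, loose; origin under its centre. It only stands by; leave it alone.
Things that resemble listed ones, but are neither listed nor needed, are in the scene too. What is shaped like the part that bears new3_mid but orange is not meant.

How it is judged:
By the outcome, as a careful person would: the job done as asked, in the order asked, and still so for the second after the job is handed in, with the robot touching nothing.
Of old1, old2, old3 only 1 to 3 are there at a start; the rules pass over those that are not, and their reading is None.
At some moment in a run one of new1, new2, new3 may be knocked a few centimetres aside while the robot is not near it.
It also fails if it takes over 210 s, if anything falls off the work surface, if the arm or the gripper's body presses on something with over 40 N, if the wrist force passes 120 N, or if a joint passes its speed limit or range.

## Robot

A 6-joint arm with a two-finger parallel gripper is mounted at the origin on the work surface. World frame = base frame: x ahead of the robot, y to its left, z up, the work surface at z = 0. Lengths are in m, angles in rad, forces in N, time in s.
With the tool pointing down it reaches from about 0.35 to 0.975 m from the base axis. Payload 4.9 kg.
Tool frame: the origin (TCP) lies on the mounting face of the last link; the fingertips stand 173 mm ahead of it and the grasp point (between the pads) lies 155 mm ahead of it; z points along the fingers, y is the direction in which the jaws open and shut (so a half turn about z gives the same grasp; the last joint's range is limited). The gripper opens to 85 mm and grips with 20 to 120 N. Pads are 22 mm wide; open, the fingers measure 114 mm over their backs; the gripper's body (76 mm by 85 mm) begins 54 mm behind the grasp point. The pads swing forward as they close: fully open they stand 13 mm farther back than shut.
Start: joints at [1.176, 0.053, 1.613, -0, 1.476, -0.119], TCP at [0.17, 0.601, 0.405] pointing down, gripper open.
Joint ranges: [-3.01, 3.01], [-1.01, 2.22], [0.06, 2.58], [-1.02, 4.17], [0.09, 2.62], [-3.14, 3.14]. Speed limits (rad/s): [2.57, 2.57, 3.14, 3.14, 3.14, 3.14].

## Interface

Orientations are given as a unit quaternion [w, x, y, z].
In Python, from plant import manip gives the robot as it stands.
- The arm moves only by the tool play_rows, never from a script. Its argument "increments" is a list of rows, each an object with "offset": the shift along the tool's x, y, z in mm, a list of three; "twist": the turn about the tool's z in rad; "grip": the opening, from 0 (shut) to 1 (fully open). In form: [{"offset": [dx, dy, dz], "twist": twist, "grip": grip}, ...]. A call has 1 to 5 rows; each row is the pose to reach, as a shift and turn from the pose commanded when the call began, along the tool's axes at that moment; what a row does not reach only later rows make up. A row lasts 1/12 s, in which the tool goes at most 41.7 mm and 7.16 degrees, less where a joint would pass 70% of its speed; a pose out of reach is approached as far as the arm can. A call with a gripper value outside its range is refused whole. The fingers move at their own pace and stop on an object; the grip force is fixed at half the most. Time passes only in rows, so rows that repeat a pose let the fingers close. It gives the time, the measured TCP pose, the force and the opening at its end, in the units of the state.
- manip.state(): the state, without advancing time (a new reading comes with each control period).
- manip.grab_frame(name): name is "side" or "top"; returns the picture (480x640x3 uint8, blue, green, red); there is no depth.
- manip.get_calibration(name): a dict with "fx", "fy", "cx", "cy" (pixels), "k1" (the pictures are not rectified: a ray, as slopes to the right and down, at radius r is drawn at 1 + k1 r^2 times it, then the intrinsics apply), "T" (4x4, takes a point from camera to world coordinates). Camera axes: x right, y down, z forward; pixel columns grow to the right and rows downward; lengths in m; the calibration is good to about 2 mm. A picture is of the moment at which its call begins. get_calibration takes no time and is no camera call.
- manip.job_done(): hands the job in, once; it reports no verdict.
Trained networks look in the newest picture that a camera, given by its name, has taken for a name from the list of things; names that differ only in an ending like _2 or _b are one class to them, and where a whole thing is asked for, a point or a joint stands for the part that bears it (a point fixed in the world has none). Each returns a list of dicts, best first, with "p" (0 to 1); they miss things now and then, are a little off and sometimes report something else, mostly with a low value. They report only what shows in the picture. A call takes as long as a camera call. They do not tell look-alikes from the thing itself.
- manip.boxes_of(query, camera): "xyz" ([x, y, z] in m, in the coordinates of the camera as it stood for that picture, good to about 4 mm: the middle of the surface that is visible of it).
- manip.tip_of(query, camera): "xyz" ([x, y, z] in m, in the coordinates of the camera as it stood for that picture, good to about 4 mm: a listed point, or the origin of a listed thing).
The state is a dict: "time": time; "joint_pos": joint angles; "joint_vel": joint speeds; "joint_efforts": joint torques, N m; "tool_pos": TCP position; "tool_rot": TCP orientation; "contact_force": force on the tool from outside, world axes, zero at the start; "ft_torque": the same for the moment, N m; "gripper_width": opening from 0.0 (shut) to 1.0 (fully open).
Only numpy, scipy, OpenCV 4.12 (cv2) and the standard library are available. Lean on these libraries where they do the work, as an engineer would, in place of code of your own. Each camera call takes 0.05 s, during which the arm holds its last target. There are 200 camera calls.

## Working session

There is one attempt and no reset: what is moved stays moved. The work goes in short steps, Python scripts to look and compute and a tool call to move; the robot and the scene stay as the last step left them, time stands still between calls to the robot, and variables do not carry over. Pictures are saved under pics/ and viewed, about 12 in all and at most 16, crops included, and the job is handed in when it is done.

Besides the shell and the picture viewer there is one more tool, called after "Emit:" by a JSON object that holds its "api" and its "payload", one argument or row to a line. play_rows: Moves the arm, as the interface text tells. Its arguments: {"type":"object","properties":{"increments":{"type":"array"}},"required":["increments"]}

```bash
ls; mkdir -p pics
cat > h.py <<'E'
import numpy as np, cv2
from plant import manip
def w(cam,p):
    T=np.array(manip.get_calibration(cam)["T"]); return (T@np.r_[p,1])[:3]
def proj(cam,P):
    c=manip.get_calibration(cam); T=np.array(c["T"]); q=np.linalg.inv(T)@np.r_[P,1]; s=q[:2]/q[2]; s=s*(1+c["k1"]*(s@s)); return [c["fx"]*s[0]+c["cx"],c["fy"]*s[1]+c["cy"]]
def unproj(cam,u,v,z):
    c=manip.get_calibration(cam); T=np.array(c["T"]); d=np.array([(u-c["cx"])/c["fx"],(v-c["cy"])/c["fy"]]); s=d.copy()
    for _ in range(20): s=d/(1+c["k1"]*(s@s))
    r=T[:3,:3]@np.r_[s,1]; o=T[:3,3]; return o+r*(z-o[2])/r[2]
E
python3 - <<'E'
from h import *
np.set_printoptions(precision=4,suppress=True)
for c in("top","side"):
    im=manip.grab_frame(c); cv2.imwrite(f"pics/{c}0.png",im)
    print(c,manip.get_calibration(c))
    for n in("tester","socket1","isolator_tip","new1_mid","old1_mid","tray","probe","mug","cleaner"):
        for d in manip.tip_of(n,c): print(n,round(d["p"],2),w(c,d["xyz"]))
print(manip.state())
E
```

```text
pics
top {'fx': 556.0398635131744, 'fy': 556.0398635131744, 'cx': 314.8542543642225, 'cy': 244.38605828567896, 'k1': -0.10812671501844677, 'T': array([[ 0.0207, -0.9864,  0.1629,  0.3028],
       [-0.9998, -0.0213, -0.0018, -0.0358],
       [ 0.0053, -0.1628, -0.9866,  1.4631],
       [ 0.    ,  0.    ,  0.    ,  1.    ]])}
tester 0.79 [ 0.6474 -0.0496  0.0014]
tester 0.56 [0.7164 0.2831 0.004 ]
tester 0.37 [ 0.419  -0.4299 -0.0005]
socket1 0.75 [ 0.6476 -0.2032  0.0849]
socket1 0.72 [ 0.6415 -0.0212  0.0853]
socket1 0.64 [ 0.6498 -0.114   0.0833]
isolator_tip 0.7 [0.6804 0.1042 0.1786]
isolator_tip 0.69 [ 0.6455 -0.201   0.0876]
new1_mid 0.83 [ 0.407  -0.2478  0.0392]
new1_mid 0.5 [ 0.6477 -0.1166  0.0813]
old1_mid 0.75 [ 0.6464 -0.1994  0.0974]
tray 0.72 [ 0.4811  0.3533 -0.0033]
probe 0.61 [ 0.5678 -0.4331  0.002 ]
mug 0.77 [ 0.4197 -0.4291  0.0035]
cleaner 0.63 [0.7152 0.285  0.0014]
cleaner 0.19 [ 0.6482 -0.1145  0.0826]
side {'fx': 506.2491243733502, 'fy': 506.2491243733502, 'cx': 318.5988840142374, 'cy': 232.94322632305, 'k1': 0.01242615510263995, 'T': array([[ 0.9188, -0.2408
[... 526 characters left out ...]
.78 [ 0.485   0.3538 -0.0021]
probe 0.73 [ 0.5657 -0.4307  0.0019]
probe 0.3 [0.4879 0.3503 0.002 ]
mug 0.83 [ 0.4194 -0.426   0.0024]
cleaner 0.86 [ 0.7172  0.2868 -0.0046]
cleaner 0.3 [ 0.6448 -0.0467  0.004 ]
{'time': 1.0, 'joint_pos': array([ 1.176 ,  0.0527,  1.6129, -0.    ,  1.476 , -0.1189]), 'joint_vel': array([ 0.0006, -0.0003, -0.0017,  0.0007, -0.0018,  0.0006]), 'joint_efforts': array([  0.0013, -39.3687, -37.0473,  -0.    ,   0.0005,  -0.    ]), 'tool_pos': array([0.1702, 0.6014, 0.4047]), 'tool_rot': array([0.    , 0.1375, 0.9905, 0.    ]), 'contact_force': array([ 0.8079, -0.0497, -0.175 ]), 'ft_torque': array([ 0.0236, -0.0469, -0.0218]), 'gripper_width': 0.9973469902444955}
```

View pics/top0.png

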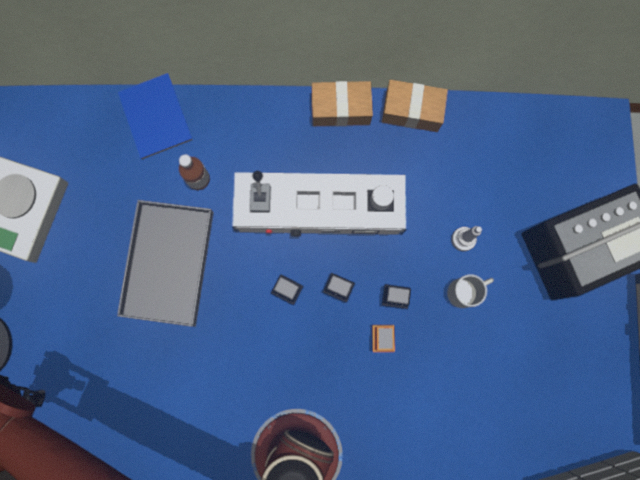

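View pics/side0.png

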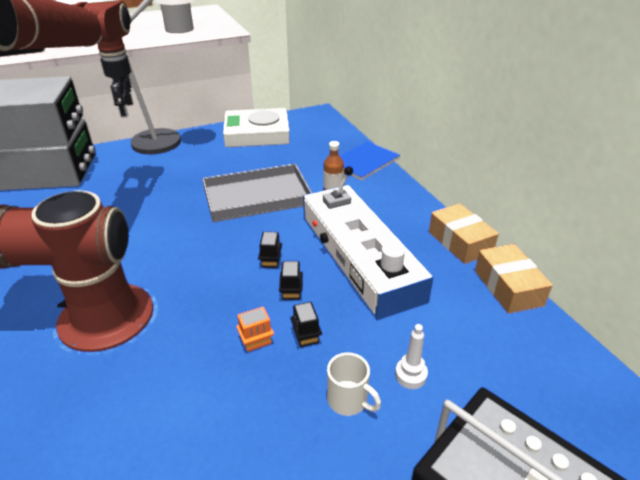

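The top view shows one old can in socket1 (383,198), with sockets 2 and 3 empty at (344,201) and (308,201). The lever knob is at (258,176).

Candidates for a new relay:
- Black blocks at (287,289), (340,287) and (398,296). These fit the description.
- Orange block at (384,338). This is the look-alike, so I'm excluding it.

I'll check the choice in one close crop.

Run:
```python
from h import *
np.set_printoptions(precision=4,suppress=True)
for c in("top","side"):
    im=manip.grab_frame(c)
    for n in("new1_mid","new2_mid","new3_mid"):
        for d in manip.tip_of(n,c)+manip.boxes_of(n,c): print(c,n,round(d["p"],2),w(c,d["xyz"]))
im=manip.grab_frame("top")
a=cv2.resize(im[165:245,225:415],None,fx=4,fy=4,interpolation=cv2.INTER_CUBIC)
b=cv2.resize(im[270:320,265:455][:,:190],None,fx=4,fy=4,interpolation=cv2.INTER_CUBIC)
cv2.imwrite("pics/crop.png",np.vstack([a,b]))
```

```text
top new1_mid 0.83 [ 0.4064 -0.2492  0.0374]
top new1_mid 0.7 [ 0.4043 -0.2416  0.0759]
top new1_mid 0.59 [ 0.4243 -0.1028  0.079 ]
top new2_mid 0.65 [ 0.4321 -0.1052  0.0408]
top new2_mid 0.48 [ 0.405  -0.249   0.0396]
top new2_mid 0.82 [ 0.423  -0.1027  0.0793]
top new3_mid 0.92 [ 0.2959 -0.2192  0.0382]
top new3_mid 0.68 [0.4209 0.033  0.0403]
top new3_mid 0.81 [0.4135 0.0348 0.078 ]
top new3_mid 0.79 [ 0.2978 -0.2144  0.0774]
side new1_mid 0.65 [ 0.4076 -0.2463  0.0408]
side new1_mid 0.58 [ 0.3999 -0.2676  0.0618]
side new2_mid 0.91 [ 0.4293 -0.0992  0.0387]
side new2_mid 0.58 [ 0.4225 -0.1238  0.0614]
side new3_mid 0.61 [ 0.2967 -0.2114  0.0421]
side new3_mid 0.58 [0.4236 0.0318 0.0366]
side new3_mid 0.95 [ 0.2921 -0.2329  0.0631]
side new3_mid 0.88 [0.418  0.0128 0.0586]
```

View pics/crop.png

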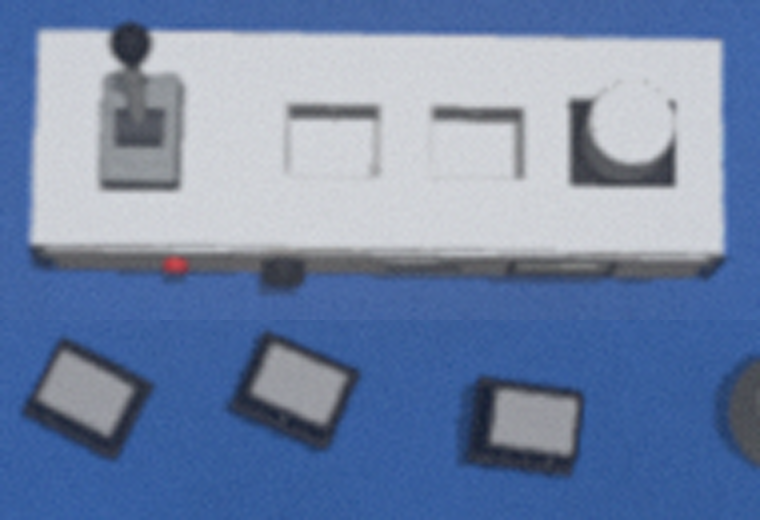

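The crop shows three black blocks with grey top labels, the can in the rightmost socket, and the two open sockets. Next I'll measure yaw and centres from the contours.

```bash
cat >> h.py <<'E'
def rect(cam,im,roi,z,lo,hi=256,k=4,sat=60,dark=False):
    x0,y0,x1,y1=roi; a=cv2.resize(im[y0:y1,x0:x1],None,fx=k,fy=k,interpolation=cv2.INTER_CUBIC)
    hsv=cv2.cvtColor(a,cv2.COLOR_BGR2HSV); m=((hsv[...,2]>lo)&(hsv[...,2]<hi)&(hsv[...,1]<sat)).astype(np.uint8)
    cs,_=cv2.findContours(m,cv2.RETR_EXTERNAL,cv2.CHAIN_APPROX_NONE); c=max(cs,key=cv2.contourArea)[:,0]
    P=np.array([unproj(cam,x0+(u+.5)/k-.5,y0+(v+.5)/k-.5,z)[:2] for u,v in c])
    r=cv2.minAreaRect((P*1000).astype(np.float32)); return r,P
E
python3 - <<'E'
from h import *
np.set_printoptions(precision=4,suppress=True)
im=manip.grab_frame("top")
for n,roi in dict(a=(268,270,308,310),b=(322,268,360,308),c=(380,280,416,312)).items():
    print(n,rect("top",im,roi,.078,105)[0])
r,P=rect("top",im,(225,165,415,245),.085,150,sat=60); print("deck",r)
# edges by line fits
s,e=P.min(0),P.max(0); print(s,e)
for nm,ax,side,z in (("+x",0,1,0),("-x",0,-1,0),("+y",1,1,0),("-y",1,-1,0)):
    o=1-ax; mid=(s[o]+e[o])/2; half=(e[o]-s[o])/2
    q=P[(abs(P[:,o]-mid)<half*.8)&((P[:,ax]-(s+e)[ax]/2)*side>(.045 if ax==0 else .19))]
    f=np.polyfit(q[:,o]-mid,q[:,ax],1)
    for _ in range(5):
        res=q[:,ax]-np.polyval(f,q[:,o]-mid); k=abs(res)<max(.0015,1.5*np.median(abs(res))); f=np.polyfit(q[k,o]-mid,q[k,ax],1)
    print(nm,"slope",f[0],"at mid",mid,f[1],k.sum())
ims=manip.grab_frame("side")
r,P=rect("side",ims,(290,180,440,320),.085,150,sat=60); print("deck side",r)
for nm,P in dict(s1=(.645,-.2,.085),s2=(.645,-.11,.085),s3=(.645,-.018,.085)).items(): print(proj("side",P))
E
```

```text
a ((420.4041748046875, 31.552845001220703), (52.35503387451172, 36.34342956542969), 63.94809341430664)
b ((428.3838195800781, -101.51312255859375), (52.420867919921875, 36.56329345703125), 67.63542938232422)
c ((408.096923828125, -248.8783416748047), (51.97064971923828, 36.13977813720703), 83.40498352050781)
deck ((644.19873046875, -47.00590515136719), (145.32156372070312, 440.1339416503906), 0.3810015618801117)
[ 0.5707 -0.2669] [0.7183 0.1733]
+x slope -0.006151306845865807 at mid -0.04677945919358663 0.7160747188101401 509
-x slope -0.009257067960989825 at mid -0.04677945919358663 0.5726505983027402 462
+y slope 0.007719473445205426 at mid 0.6445120606797603 0.17199830348869294 180
-y slope 0.004049144252988286 at mid 0.6445120606797603 -0.2659319426601737 179
deck side ((625.8702392578125, -21.591766357421875), (587.7149658203125, 188.0582275390625), 89.71411895751953)
[np.float64(390.3639178763934), np.float64(267.46705460718965)]
[np.float64(372.3822812986525), np.float64(245.79983656251048)]
[np.float64(355.853547878362), np.float64(225.8797949796634)]
```

Run:
```python
from h import *
np.set_printoptions(precision=4,suppress=True)
g=np.mean([cv2.cvtColor(manip.grab_frame("top"),cv2.COLOR_BGR2GRAY).astype(float) for _ in range(4)],0)
print("v profile s3",g[186:214,300:316].mean(1).round(0)); print("v profile s2",g[186:214,336:352].mean(1).round(0))
print("u profile s3 (292..)",g[196:207,292:326].mean(0).round(0)); print("u s2 (328..)",g[196:207,328:362].mean(0).round(0))
for u in(296.5,320): print(u,unproj("top",u,200,.085))
for u in(333,356): print(u,unproj("top",u,200,.085))
for v in(191,209): print(v,unproj("top",308,v,.085),unproj("top",344,v+.5,.085))
```

```text
v profile s3 [210. 210. 211. 211. 195. 140.  99.  97. 138. 198. 212. 211. 211. 210.
 210. 211. 211. 210. 211. 211. 211. 211. 208. 205. 209. 210. 210. 210.]
v profile s2 [210. 210. 210. 211. 207. 180. 119.  92. 110. 160. 204. 212. 211. 211.
 211. 210. 211. 211. 210. 210. 211. 211. 208. 203. 209. 211. 210. 210.]
u profile s3 (292..) [210. 210. 211. 204. 182. 189. 207. 211. 210. 211. 211. 211. 211. 211.
 211. 211. 210. 210. 211. 211. 211. 211. 211. 211. 211. 204. 184. 179.
 198. 209. 211. 211. 210. 210.]
u s2 (328..) [210. 211. 210. 209. 204. 206. 210. 210. 210. 211. 210. 211. 210. 210.
 210. 210. 210. 210. 209. 210. 210. 210. 210. 210. 205. 177. 139. 140.
 185. 208. 210. 210. 210. 210.]
296.5 [0.6439 0.0108 0.085 ]
320 [ 0.6452 -0.049   0.085 ]
333 [ 0.646  -0.0822  0.085 ]
356 [ 0.6473 -0.1408  0.085 ]
191 [ 0.6682 -0.0179  0.085 ] [ 0.669  -0.1099  0.085 ]
209 [ 0.6211 -0.019   0.085 ] [ 0.6218 -0.1105  0.085 ]
```

Emit:
{"api": "play_rows", "payload": {
  "increments": [
    {"offset": [0, 0, 0], "twist": 0.6, "grip": 0},
    {"offset": [0, 0, 0], "twist": 0.6, "grip": 0},
    {"offset": [0, 0, 0], "twist": 0.6, "grip": 0},
    {"offset": [0, 0, 0], "twist": 0.6, "grip": 0},
    {"offset": [0, 0, 0], "twist": 0.6, "grip": 0}
  ]
}}

```text
time: 2.47
tool_pos: [0.1702, 0.6014, 0.4047]
tool_rot: [0.0, 0.427, 0.904, 0.0]
contact_force: [-0.1, 0.7, -0.9]
gripper_width: 0.299
```

Emit:
{"api": "play_rows", "payload": {
  "increments": [
    {"offset": [0, 0, 0], "twist": 0.6, "grip": 0},
    {"offset": [0, 0, 0], "twist": 0.6, "grip": 0},
    {"offset": [0, 0, 0], "twist": 0.6, "grip": 0},
    {"offset": [0, 0, 0], "twist": 0.6, "grip": 0},
    {"offset": [0, 0, 0], "twist": 0.6, "grip": 0}
  ]
}}

```text
time: 2.88
tool_pos: [0.1702, 0.6014, 0.4047]
tool_rot: [0.0, 0.675, 0.738, -0.0]
contact_force: [0.6, 0.5, -0.8]
gripper_width: 0.001
```

Emit:
{"api": "play_rows", "payload": {
  "increments": [
    {"offset": [0, 0, 0], "twist": 0.088, "grip": 0},
    {"offset": [0, 0, 0], "twist": 0.088, "grip": 0},
    {"offset": [0, 0, 0], "twist": 0.088, "grip": 0}
  ]
}}

```text
time: 3.13
tool_pos: [0.1702, 0.6014, 0.4047]
tool_rot: [0.0, 0.704, 0.71, -0.0]
contact_force: [0.7, 0.1, -0.1]
gripper_width: 0.0
```

Emit:
{"api": "play_rows", "payload": {
  "increments": [
    {"offset": [-125, 139, 0], "twist": 0, "grip": 0},
    {"offset": [-125, 139, 0], "twist": 0, "grip": 0},
    {"offset": [-125, 139, 0], "twist": 0, "grip": 0},
    {"offset": [-125, 139, 0], "twist": 0, "grip": 0},
    {"offset": [-125, 139, 0], "twist": 0, "grip": 0}
  ]
}}

```text
time: 3.55
tool_pos: [0.3125, 0.4749, 0.4049]
tool_rot: [0.001, 0.705, 0.709, 0.0]
contact_force: [-0.6, 0.4, -1.4]
gripper_width: -0.003
```

Emit:
{"api": "play_rows", "payload": {
  "increments": [
    {"offset": [-125, 139, 0], "twist": 0, "grip": 0},
    {"offset": [-125, 139, 0], "twist": 0, "grip": 0},
    {"offset": [-125, 139, 0], "twist": 0, "grip": 0},
    {"offset": [-125, 139, 0], "twist": 0, "grip": 0},
    {"offset": [-125, 139, 0], "twist": 0, "grip": 0}
  ]
}}

```text
time: 3.97
tool_pos: [0.4525, 0.3504, 0.4049]
tool_rot: [0.001, 0.705, 0.709, 0.0]
contact_force: [-0.7, -0.0, 0.3]
gripper_width: 0.001
```

Emit:
{"api": "play_rows", "payload": {
  "increments": [
    {"offset": [-125, 139, 0], "twist": 0, "grip": 0},
    {"offset": [-125, 139, 0], "twist": 0, "grip": 0},
    {"offset": [-125, 139, 0], "twist": 0, "grip": 0},
    {"offset": [-125, 139, 0], "twist": 0, "grip": 0},
    {"offset": [-125, 139, 0], "twist": 0, "grip": 0}
  ]
}}

```text
time: 4.38
tool_pos: [0.5924, 0.226, 0.4047]
tool_rot: [0.001, 0.705, 0.709, 0.0]
contact_force: [0.6, -0.3, -0.4]
gripper_width: -0.001
```

Emit:
{"api": "play_rows", "payload": {
  "increments": [
    {"offset": [-123, 138, 0], "twist": 0, "grip": 0},
    {"offset": [-123, 138, 0], "twist": 0, "grip": 0},
    {"offset": [-123, 138, 0], "twist": 0, "grip": 0},
    {"offset": [-123, 138, 0], "twist": 0, "grip": 0},
    {"offset": [-123, 138, 0], "twist": 0, "grip": 0}
  ]
}}

```text
time: 4.8
tool_pos: [0.7313, 0.1033, 0.4041]
tool_rot: [0.001, 0.705, 0.709, -0.0]
contact_force: [-1.3, 0.8, 0.6]
gripper_width: 0.004
```

Emit:
{"api": "play_rows", "payload": {
  "increments": [
    {"offset": [0, 0, 36], "twist": 0, "grip": 0},
    {"offset": [0, 0, 72], "twist": 0, "grip": 0},
    {"offset": [0, 0, 72], "twist": 0, "grip": 0},
    {"offset": [0, 0, 72], "twist": 0, "grip": 0}
  ]
}}

```text
time: 5.13
tool_pos: [0.7278, 0.1072, 0.3291]
tool_rot: [-0.002, 0.704, 0.71, -0.003]
contact_force: [0.2, -0.2, 1.6]
gripper_width: -0.0
```

Emit:
{"api": "play_rows", "payload": {
  "increments": [
    {"offset": [0, -10, 0], "twist": 0, "grip": 0},
    {"offset": [0, -22, 0], "twist": 0, "grip": 0},
    {"offset": [0, -34, 0], "twist": 0, "grip": 0},
    {"offset": [0, -46, 0], "twist": 0, "grip": 0},
    {"offset": [0, -50, 0], "twist": 0, "grip": 0}
  ]
}}

```text
time: 5.55
tool_pos: [0.6786, 0.1075, 0.3374]
tool_rot: [0.002, 0.704, 0.71, 0.002]
contact_force: [1.8, 0.6, -0.1]
gripper_width: 0.002
```

Emit:
{"api": "play_rows", "payload": {
  "increments": [
    {"offset": [0, -8, 0], "twist": 0, "grip": 0},
    {"offset": [0, -16, 0], "twist": 0, "grip": 0},
    {"offset": [0, -24, 0], "twist": 0, "grip": 0},
    {"offset": [0, -32, 0], "twist": 0, "grip": 0},
    {"offset": [0, -40, 0], "twist": 0, "grip": 0}
  ]
}}

```text
time: 5.97
tool_pos: [0.6379, 0.1066, 0.3324]
tool_rot: [-0.0, 0.705, 0.71, -0.0]
contact_force: [1.4, 0.1, -0.5]
gripper_width: -0.002
```

Moving the lever took 1–2 N, as expected. I'll push gently to the stop.

Emit:
{"api": "play_rows", "payload": {
  "increments": [
    {"offset": [0, -3, 0], "twist": 0, "grip": 0},
    {"offset": [0, -5, 0], "twist": 0, "grip": 0},
    {"offset": [0, -5, 0], "twist": 0, "grip": 0}
  ]
}}

```text
time: 6.22
tool_pos: [0.6334, 0.1066, 0.3324]
tool_rot: [-0.0, 0.705, 0.71, -0.0]
contact_force: [-0.1, 0.1, -0.6]
gripper_width: 0.003
```

Emit:
{"api": "play_rows", "payload": {
  "increments": [
    {"offset": [0, -2, 0], "twist": 0, "grip": 0},
    {"offset": [0, -3, 0], "twist": 0, "grip": 0},
    {"offset": [0, -3, 0], "twist": 0, "grip": 0}
  ]
}}

```text
time: 6.47
tool_pos: [0.6318, 0.1065, 0.3327]
tool_rot: [0.002, 0.705, 0.709, 0.002]
contact_force: [9.3, 0.6, -4.8]
gripper_width: -0.003
```

Emit:
{"api": "play_rows", "payload": {
  "increments": [
    {"offset": [0, 30, 0], "twist": 0, "grip": 0},
    {"offset": [0, 30, 0], "twist": 0, "grip": 0},
    {"offset": [0, 30, -40], "twist": 0, "grip": 0},
    {"offset": [0, 30, -75], "twist": 0, "grip": 0.5},
    {"offset": [0, 30, -75], "twist": 0, "grip": 1}
  ]
}}

```text
time: 6.88
tool_pos: [0.6621, 0.1069, 0.4173]
tool_rot: [0.004, 0.705, 0.71, 0.005]
contact_force: [-0.7, 0.4, 3.5]
gripper_width: 0.275
```

Emit:
{"api": "play_rows", "payload": {
  "increments": [
    {"offset": [-155, -8, 0], "twist": 0, "grip": 1},
    {"offset": [-155, -8, 0], "twist": 0, "grip": 1},
    {"offset": [-155, -8, 0], "twist": 0, "grip": 1},
    {"offset": [-155, -8, 0], "twist": 0, "grip": 1},
    {"offset": [-155, -8, 0], "twist": 0, "grip": 1}
  ]
}}

```text
time: 7.3
tool_pos: [0.6533, -0.0533, 0.4079]
tool_rot: [0.001, 0.707, 0.707, -0.001]
contact_force: [-0.0, 0.8, 0.3]
gripper_width: 0.975
```

Emit:
{"api": "play_rows", "payload": {
  "increments": [
    {"offset": [-155, -8, 0], "twist": 0, "grip": 1},
    {"offset": [-155, -8, 0], "twist": 0, "grip": 1},
    {"offset": [-155, -8, 0], "twist": 0, "grip": 1},
    {"offset": [-155, -8, 0], "twist": 0, "grip": 1},
    {"offset": [-155, -8, 0], "twist": 0, "grip": 1}
  ]
}}

```text
time: 7.72
tool_pos: [0.6461, -0.2081, 0.4077]
tool_rot: [0.0, 0.707, 0.708, -0.001]
contact_force: [-1.1, 0.2, 0.5]
gripper_width: 1.003
```

Run:
```python
from h import *
np.set_printoptions(precision=4,suppress=True)
s=manip.state(); print(s["tool_pos"],s["tool_rot"],s["time"])
for c in("top","side"):
    im=manip.grab_frame(c); cv2.imwrite(f"pics/{c}1.png",im)
    for n in("isolator_tip","old1_mid"):
        for d in manip.tip_of(n,c): print(c,n,round(d["p"],2),w(c,d["xyz"]))
```

```text
[ 0.6461 -0.2081  0.4077] [ 0.0005  0.7066  0.7076 -0.0009] 7.7167
top isolator_tip 0.66 [0.6081 0.103  0.1783]
side isolator_tip 0.45 [0.6122 0.1037 0.1762]
```

View pics/side1.png

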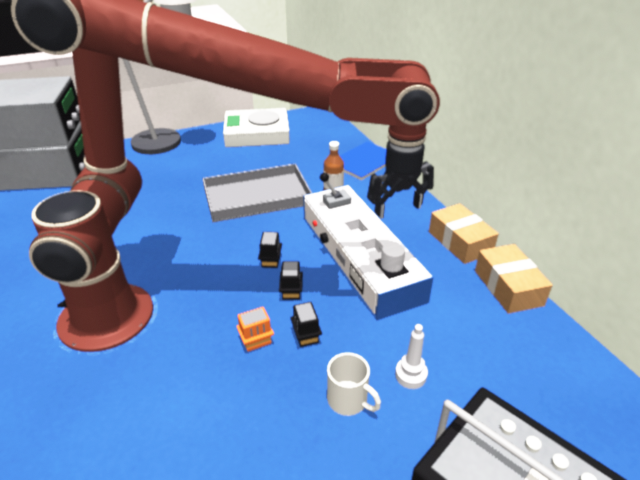

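The side view shows the lever now leaning towards the panel, with its knob at (324,177) near x 0.608, so the tester is off. The gripper hangs above the can at (392,257).

Emit:
{"api": "play_rows", "payload": {
  "increments": [
    {"offset": [5.5, 0, 40], "twist": 0, "grip": 1},
    {"offset": [5.5, 0, 80], "twist": 0, "grip": 1},
    {"offset": [5.5, 0, 100], "twist": 0, "grip": 1},
    {"offset": [5.5, 0, 100], "twist": 0, "grip": 1},
    {"offset": [5.5, 0, 100], "twist": 0, "grip": 1}
  ]
}}

```text
time: 8.43
tool_pos: [0.6466, -0.1965, 0.3064]
tool_rot: [-0.001, 0.704, 0.71, -0.001]
contact_force: [0.3, -0.3, 0.5]
gripper_width: 1.002
```

Emit:
{"api": "play_rows", "payload": {
  "increments": [
    {"offset": [0, 0, 15], "twist": 0, "grip": 1},
    {"offset": [0, 0, 30], "twist": 0, "grip": 1},
    {"offset": [0, 0, 35], "twist": 0, "grip": 1},
    {"offset": [0, 0, 35], "twist": 0, "grip": 1}
  ]
}}

```text
time: 8.77
tool_pos: [0.6462, -0.1976, 0.2707]
tool_rot: [-0.001, 0.705, 0.71, -0.001]
contact_force: [-0.9, 0.5, 0.4]
gripper_width: 0.999
```

Emit:
{"api": "play_rows", "payload": {
  "increments": [
    {"offset": [0, 0, 0], "twist": 0, "grip": 0.2},
    {"offset": [0, 0, 0], "twist": 0, "grip": 0.2},
    {"offset": [0, 0, 0], "twist": 0, "grip": 0.2},
    {"offset": [0, 0, 0], "twist": 0, "grip": 0.2},
    {"offset": [0, 0, 0], "twist": 0, "grip": 0.2}
  ]
}}

```text
time: 9.18
tool_pos: [0.6472, -0.1981, 0.2741]
tool_rot: [0.001, 0.705, 0.71, 0.0]
contact_force: [0.4, -0.2, 2.9]
gripper_width: 0.621
```

Emit:
{"api": "play_rows", "payload": {
  "increments": [
    {"offset": [0, 0, -4], "twist": 0, "grip": 0.2},
    {"offset": [0, 0, -10], "twist": 0, "grip": 0.2},
    {"offset": [0, 0, -20], "twist": 0, "grip": 0.2},
    {"offset": [0, 0, -35], "twist": 0, "grip": 0.2},
    {"offset": [0, 0, -50], "twist": 0, "grip": 0.2}
  ]
}}

```text
time: 9.6
tool_pos: [0.6464, -0.1977, 0.3234]
tool_rot: [-0.001, 0.705, 0.71, -0.001]
contact_force: [0.2, 0.2, -2.1]
gripper_width: 0.622
```

Emit:
{"api": "play_rows", "payload": {
  "increments": [
    {"offset": [0, 0, -25], "twist": 0, "grip": 0.2},
    {"offset": [0, 0, -50], "twist": 0, "grip": 0.2},
    {"offset": [0, 0, -75], "twist": 0, "grip": 0.2},
    {"offset": [0, 0, -100], "twist": 0, "grip": 0.2},
    {"offset": [0, 0, -123], "twist": 0, "grip": 0.2}
  ]
}}

```text
time: 10.02
tool_pos: [0.6463, -0.1977, 0.4495]
tool_rot: [0.001, 0.705, 0.71, 0.0]
contact_force: [0.4, -0.8, -2.5]
gripper_width: 0.616
```

Run:
```python
from h import *
np.set_printoptions(precision=4,suppress=True)
s=manip.state(); print(s["tool_pos"],s["contact_force"],s["gripper_width"])
for c in("top","side"):
    im=manip.grab_frame(c); cv2.imwrite(f"pics/{c}2.png",im)
    for n in("old1_mid","socket1"):
        for d in manip.tip_of(n,c): print(c,n,round(d["p"],2),w(c,d["xyz"]))
```

```text
[ 0.6463 -0.1977  0.4495] [ 0.4087 -0.7888 -2.5455] 0.6163427821497851
top old1_mid 0.63 [ 0.6488 -0.2038  0.2741]
top old1_mid 0.46 [ 0.4201 -0.4262  0.0025]
top old1_mid 0.45 [0.6065 0.1022 0.1764]
top socket1 0.72 [ 0.6492 -0.1175  0.0831]
top socket1 0.63 [ 0.6397 -0.02    0.0887]
side old1_mid 0.75 [ 0.6482 -0.1988  0.2692]
side old1_mid 0.34 [ 0.645  -0.1099  0.0834]
side socket1 0.67 [ 0.6458 -0.2001  0.0853]
side socket1 0.63 [ 0.6414 -0.0158  0.08  ]
side socket1 0.59 [ 0.6453 -0.1108  0.0828]
side socket1 0.56 [ 0.4858  0.3544 -0.0004]
```

View pics/side2.png

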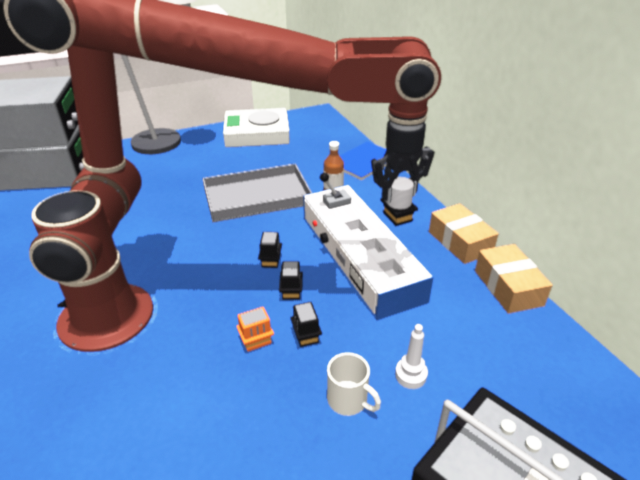

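The can is out, held upright at (400,200), and socket1 is open at (390,265). On to the tray.

Emit:
{"api": "play_rows", "payload": {
  "increments": [
    {"offset": [30, -9, 0], "twist": 0, "grip": 0.2},
    {"offset": [69, -20, 0], "twist": 0, "grip": 0.2},
    {"offset": [108, -32, 0], "twist": 0, "grip": 0.2},
    {"offset": [146, -43, 0], "twist": 0, "grip": 0.2},
    {"offset": [184, -54, 0], "twist": 0, "grip": 0.2}
  ]
}}

```text
time: 10.73
tool_pos: [0.5903, -0.0127, 0.4428]
tool_rot: [-0.002, 0.705, 0.709, -0.001]
contact_force: [1.5, 0.3, -1.9]
gripper_width: 0.618
```

Emit:
{"api": "play_rows", "payload": {
  "increments": [
    {"offset": [184, -54, 0], "twist": 0, "grip": 0.2},
    {"offset": [184, -54, 0], "twist": 0, "grip": 0.2},
    {"offset": [184, -54, 0], "twist": 0, "grip": 0.2},
    {"offset": [184, -54, 0], "twist": 0, "grip": 0.2},
    {"offset": [184, -54, 0], "twist": 0, "grip": 0.2}
  ]
}}

```text
time: 11.15
tool_pos: [0.5343, 0.1725, 0.4431]
tool_rot: [-0.002, 0.704, 0.71, -0.001]
contact_force: [0.7, 0.6, -3.1]
gripper_width: 0.619
```

Emit:
{"api": "play_rows", "payload": {
  "increments": [
    {"offset": [40, -11, 0], "twist": 0, "grip": 0.2},
    {"offset": [80, -23, 0], "twist": 0, "grip": 0.2},
    {"offset": [120, -35, 0], "twist": 0, "grip": 0.2},
    {"offset": [155, -45, 0], "twist": 0, "grip": 0.2},
    {"offset": [183, -54, 0], "twist": 0, "grip": 0.2}
  ]
}}

```text
time: 11.57
tool_pos: [0.4794, 0.3543, 0.4429]
tool_rot: [-0.001, 0.704, 0.71, -0.002]
contact_force: [0.7, 0.2, -2.6]
gripper_width: 0.62
```

Emit:
{"api": "play_rows", "payload": {
  "increments": [
    {"offset": [0, 0, 0], "twist": 0, "grip": 0.2},
    {"offset": [0, 0, 40], "twist": 0, "grip": 0.2},
    {"offset": [0, 0, 80], "twist": 0, "grip": 0.2},
    {"offset": [0, 0, 110], "twist": 0, "grip": 0.2},
    {"offset": [0, 0, 130], "twist": 0, "grip": 0.2}
  ]
}}

```text
time: 11.98
tool_pos: [0.4792, 0.3506, 0.3088]
tool_rot: [-0.001, 0.705, 0.71, -0.005]
contact_force: [0.3, -0.1, -2.8]
gripper_width: 0.621
```

Emit:
{"api": "play_rows", "payload": {
  "increments": [
    {"offset": [0, 0, 25], "twist": 0, "grip": 0.2},
    {"offset": [0, 0, 50], "twist": 0, "grip": 0.2},
    {"offset": [0, 0, 65], "twist": 0, "grip": 0.2},
    {"offset": [0, 0, 72], "twist": 0, "grip": 0.2},
    {"offset": [0, 0, 72], "twist": 0, "grip": 0.2}
  ]
}}

```text
time: 12.4
tool_pos: [0.4797, 0.3508, 0.2398]
tool_rot: [-0.001, 0.705, 0.709, -0.004]
contact_force: [-1.3, -0.1, -3.0]
gripper_width: 0.624
```

Emit:
{"api": "play_rows", "payload": {
  "increments": [
    {"offset": [0, 0, 4], "twist": 0, "grip": 0.2},
    {"offset": [0, 0, 7], "twist": 0, "grip": 0.2},
    {"offset": [0, 0, 10], "twist": 0, "grip": 0.2},
    {"offset": [0, 0, 12], "twist": 0, "grip": 0.2},
    {"offset": [0, 0, 12], "twist": 0, "grip": 0.2}
  ]
}}

```text
time: 12.82
tool_pos: [0.481, 0.3521, 0.2319]
tool_rot: [0.0, 0.705, 0.71, 0.0]
contact_force: [0.6, 0.1, -3.7]
gripper_width: 0.618
```

Emit:
{"api": "play_rows", "payload": {
  "increments": [
    {"offset": [0, 0, 1], "twist": 0, "grip": 0.2},
    {"offset": [0, 0, 2], "twist": 0, "grip": 0.2},
    {"offset": [0, 0, 2], "twist": 0, "grip": 0.2}
  ]
}}

```text
time: 13.07
tool_pos: [0.4809, 0.352, 0.2297]
tool_rot: [0.0, 0.705, 0.71, 0.0]
contact_force: [-0.1, 0.1, -1.8]
gripper_width: 0.622
```

Emit:
{"api": "play_rows", "payload": {
  "increments": [
    {"offset": [0, 0, 1], "twist": 0, "grip": 0.2},
    {"offset": [0, 0, 2], "twist": 0, "grip": 0.2},
    {"offset": [0, 0, 3], "twist": 0, "grip": 0.2},
    {"offset": [0, 0, 3], "twist": 0, "grip": 0.2}
  ]
}}

```text
time: 13.4
tool_pos: [0.4808, 0.352, 0.2264]
tool_rot: [-0.0, 0.705, 0.71, -0.0]
contact_force: [0.2, -0.0, -2.2]
gripper_width: 0.616
```

Emit:
{"api": "play_rows", "payload": {
  "increments": [
    {"offset": [0, 0, 1], "twist": 0, "grip": 0.2},
    {"offset": [0, 0, 2], "twist": 0, "grip": 0.2},
    {"offset": [0, 0, 2], "twist": 0, "grip": 0.2}
  ]
}}

```text
time: 13.65
tool_pos: [0.4811, 0.3522, 0.226]
tool_rot: [-0.0, 0.705, 0.71, -0.0]
contact_force: [-3.3, -2.4, 5.1]
gripper_width: 0.622
```

Touched the floor. Release and rise.

Emit:
{"api": "play_rows", "payload": {
  "increments": [
    {"offset": [0, 0, -1], "twist": 0, "grip": 0.8},
    {"offset": [0, 0, -1], "twist": 0, "grip": 1},
    {"offset": [0, 0, -1], "twist": 0, "grip": 1},
    {"offset": [0, 0, -1], "twist": 0, "grip": 1},
    {"offset": [0, 0, -1], "twist": 0, "grip": 1}
  ]
}}

```text
time: 14.07
tool_pos: [0.481, 0.3521, 0.2257]
tool_rot: [0.0, 0.705, 0.71, 0.0]
contact_force: [0.5, -0.1, 0.2]
gripper_width: 1.003
```

Emit:
{"api": "play_rows", "payload": {
  "increments": [
    {"offset": [0, 0, -40], "twist": 0, "grip": 1},
    {"offset": [0, 0, -80], "twist": 0, "grip": 1},
    {"offset": [0, 0, -120], "twist": 0, "grip": 1},
    {"offset": [0, 0, -150], "twist": 0, "grip": 1},
    {"offset": [0, 0, -150], "twist": 0, "grip": 1}
  ]
}}

```text
time: 14.48
tool_pos: [0.4825, 0.3529, 0.3852]
tool_rot: [0.002, 0.705, 0.71, 0.007]
contact_force: [1.1, 0.2, 1.1]
gripper_width: 1.001
```

Run:
```python
from h import *
np.set_printoptions(precision=4,suppress=True)
s=manip.state(); print(s["tool_pos"],s["tool_rot"],s["contact_force"])
im=manip.grab_frame("top"); cv2.imwrite("pics/top3.png",im)
for n,roi in dict(a=(268,270,308,310),b=(322,268,360,308),c=(380,280,416,312)).items():
    print(n,rect("top",im,roi,.078,105)[0])
ims=manip.grab_frame("side")
for n in("old1_mid","new1_mid","new2_mid","new3_mid"):
    for d in manip.tip_of(n,"side"): print(n,round(d["p"],2),w("side",d["xyz"]))
cv2.imwrite("pics/c3.png",np.vstack([im[60:480],ims[60:480]])[:, :][::1][:840])
cv2.imwrite("pics/c3.png",cv2.resize(np.vstack([im[130:350],ims[100:380]]),None,fx=1.2,fy=1.2))
```

```text
[0.4825 0.3529 0.3852] [0.0021 0.7046 0.7096 0.0072] [1.0638 0.1534 1.0625]
a ((420.40777587890625, 31.4340877532959), (53.150146484375, 36.75782775878906), 63.70492172241211)
b ((428.4253234863281, -101.25518798828125), (53.106441497802734, 37.098331451416016), 67.07825469970703)
c ((407.96392822265625, -248.8194122314453), (52.53693389892578, 36.757080078125), 82.94982147216797)
old1_mid 0.86 [0.4852 0.3512 0.0464]
new1_mid 0.79 [ 0.4082 -0.2441  0.0364]
new2_mid 0.55 [ 0.4255 -0.1042  0.0404]
new2_mid 0.44 [ 0.4096 -0.2436  0.0406]
new3_mid 0.92 [0.4235 0.0332 0.0365]
new3_mid 0.63 [ 0.2968 -0.2134  0.0417]
```

View pics/c3.png

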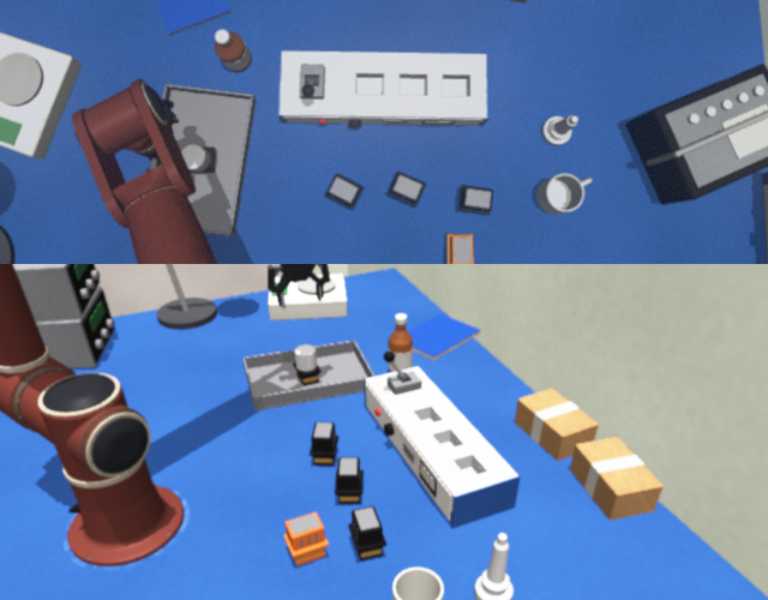

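The old relay stands upright in the tray and all three sockets are empty. Next is the new relay at (0.420, 0.0315), yaw −26°. I'll squeeze it once across its long axis to centre it, then grip across the short axis.

Emit:
{"api": "play_rows", "payload": {
  "increments": [
    {"offset": [-160, -30, 0], "twist": 0, "grip": 1},
    {"offset": [-160, -30, 0], "twist": 0, "grip": 1},
    {"offset": [-160, -30, 0], "twist": 0, "grip": 1},
    {"offset": [-160, -30, 0], "twist": 0, "grip": 1},
    {"offset": [-160, -30, 0], "twist": 0, "grip": 1}
  ]
}}

```text
time: 15.2
tool_pos: [0.4509, 0.1876, 0.3733]
tool_rot: [-0.0, 0.706, 0.708, -0.003]
contact_force: [-0.2, -0.0, -0.6]
gripper_width: 1.004
```

Emit:
{"api": "play_rows", "payload": {
  "increments": [
    {"offset": [-160.5, -30.5, 0], "twist": 0, "grip": 1},
    {"offset": [-160.5, -30.5, 0], "twist": 0, "grip": 1},
    {"offset": [-160.5, -30.5, 0], "twist": 0, "grip": 1},
    {"offset": [-160.5, -30.5, 0], "twist": 0, "grip": 1},
    {"offset": [-160.5, -30.5, 0], "twist": 0, "grip": 1}
  ]
}}

```text
time: 15.62
tool_pos: [0.4218, 0.0267, 0.3743]
tool_rot: [-0.0, 0.707, 0.707, -0.002]
contact_force: [-0.7, 0.6, -1.0]
gripper_width: 1.001
```

Emit:
{"api": "play_rows", "payload": {
  "increments": [
    {"offset": [0, 0, 0], "twist": -0.553, "grip": 1},
    {"offset": [0, 0, 0], "twist": -0.553, "grip": 1},
    {"offset": [0, 0, 0], "twist": -0.553, "grip": 1},
    {"offset": [0, 0, 0], "twist": -0.553, "grip": 1},
    {"offset": [0, 0, 0], "twist": -0.553, "grip": 1}
  ]
}}

```text
time: 16.03
tool_pos: [0.4227, 0.0316, 0.3744]
tool_rot: [-0.001, 0.482, 0.876, -0.0]
contact_force: [0.8, -1.1, -0.3]
gripper_width: 1.0
```

Emit:
{"api": "play_rows", "payload": {
  "increments": [
    {"offset": [0, 0, 0], "twist": -0.553, "grip": 1},
    {"offset": [0, 0, 0], "twist": -0.553, "grip": 1},
    {"offset": [0, 0, 0], "twist": -0.553, "grip": 1},
    {"offset": [0, 0, 0], "twist": -0.553, "grip": 1},
    {"offset": [0, 0, 0], "twist": -0.553, "grip": 1}
  ]
}}

```text
time: 16.45
tool_pos: [0.4227, 0.0318, 0.3743]
tool_rot: [-0.001, 0.224, 0.975, 0.0]
contact_force: [-0.5, -0.5, 0.3]
gripper_width: 1.003
```

Emit:
{"api": "play_rows", "payload": {
  "increments": [
    {"offset": [0, 0, 0], "twist": 0, "grip": 1},
    {"offset": [0, 0, 0], "twist": 0, "grip": 1},
    {"offset": [0, 0, 0], "twist": 0, "grip": 1}
  ]
}}

```text
time: 16.7
tool_pos: [0.4227, 0.0314, 0.375]
tool_rot: [-0.001, 0.227, 0.974, -0.0]
contact_force: [-0.4, -0.5, -0.4]
gripper_width: 1.0
```

Emit:
{"api": "play_rows", "payload": {
  "increments": [
    {"offset": [0, 0, 40], "twist": 0, "grip": 1},
    {"offset": [0, 0, 80], "twist": 0, "grip": 1},
    {"offset": [0, 0, 110], "twist": 0, "grip": 1},
    {"offset": [0, 0, 130], "twist": 0, "grip": 1},
    {"offset": [0, 0, 140], "twist": 0, "grip": 1}
  ]
}}

```text
time: 17.12
tool_pos: [0.4211, 0.0314, 0.2319]
tool_rot: [-0.003, 0.227, 0.974, -0.0]
contact_force: [-0.5, 0.5, 0.3]
gripper_width: 0.999
```

Emit:
{"api": "play_rows", "payload": {
  "increments": [
    {"offset": [0, 0, 8], "twist": 0, "grip": 1},
    {"offset": [0, 0, 15], "twist": 0, "grip": 1},
    {"offset": [0, 0, 17], "twist": 0, "grip": 1},
    {"offset": [0, 0, 17], "twist": 0, "grip": 1},
    {"offset": [0, 0, 17], "twist": 0, "grip": 1}
  ]
}}

```text
time: 17.53
tool_pos: [0.4233, 0.0311, 0.2199]
tool_rot: [0.001, 0.227, 0.974, 0.0]
contact_force: [0.7, -0.8, -0.5]
gripper_width: 0.997
```

Emit:
{"api": "play_rows", "payload": {
  "increments": [
    {"offset": [0, 0, 0], "twist": 0, "grip": 0.65},
    {"offset": [0, 0, 0], "twist": 0, "grip": 0.65},
    {"offset": [0, 0, 0], "twist": 0, "grip": 0.65},
    {"offset": [0, 0, 0], "twist": 0, "grip": 0.65},
    {"offset": [0, 0, 0], "twist": 0, "grip": 0.65}
  ]
}}

```text
time: 17.95
tool_pos: [0.4234, 0.0311, 0.2199]
tool_rot: [0.001, 0.227, 0.974, 0.0]
contact_force: [0.5, 0.3, 6.1]
gripper_width: 0.697
```

Emit:
{"api": "play_rows", "payload": {
  "increments": [
    {"offset": [0, 0, 0], "twist": 0, "grip": 1},
    {"offset": [0, 0, 0], "twist": 0, "grip": 1},
    {"offset": [0, 0, -2], "twist": 0, "grip": 1},
    {"offset": [0, 0, -2], "twist": 0, "grip": 1}
  ]
}}

```text
time: 18.28
tool_pos: [0.4225, 0.0311, 0.2205]
tool_rot: [-0.0, 0.227, 0.974, -0.0]
contact_force: [0.0, 0.2, 0.4]
gripper_width: 0.999
```

Emit:
{"api": "play_rows", "payload": {
  "increments": [
    {"offset": [0, 0, 0], "twist": 0.55, "grip": 1},
    {"offset": [0, 0, 0], "twist": 0.55, "grip": 1},
    {"offset": [0, 0, 0], "twist": 0.55, "grip": 1},
    {"offset": [0, 0, 0], "twist": 0.55, "grip": 1},
    {"offset": [0, 0, 0], "twist": 0.55, "grip": 1}
  ]
}}

```text
time: 18.7
tool_pos: [0.4225, 0.0311, 0.2204]
tool_rot: [-0.0, 0.485, 0.875, -0.0]
contact_force: [0.3, 1.9, -0.2]
gripper_width: 1.005
```

Emit:
{"api": "play_rows", "payload": {
  "increments": [
    {"offset": [0, 0, 0], "twist": 0.55, "grip": 1},
    {"offset": [0, 0, 0], "twist": 0.55, "grip": 1},
    {"offset": [0, 0, 0], "twist": 0.55, "grip": 1},
    {"offset": [0, 0, 0], "twist": 0.55, "grip": 1},
    {"offset": [0, 0, 0], "twist": 0.55, "grip": 1}
  ]
}}

```text
time: 19.12
tool_pos: [0.4225, 0.0311, 0.2204]
tool_rot: [-0.0, 0.704, 0.71, -0.0]
contact_force: [0.4, 0.1, 0.4]
gripper_width: 0.996
```

Emit:
{"api": "play_rows", "payload": {
  "increments": [
    {"offset": [0, 0, 0], "twist": 0.471, "grip": 1},
    {"offset": [0, 0, 0], "twist": 0.471, "grip": 1},
    {"offset": [0, 0, 0], "twist": 0.471, "grip": 1},
    {"offset": [0, 0, 0], "twist": 0.471, "grip": 1},
    {"offset": [0, 0, 0], "twist": 0.471, "grip": 1}
  ]
}}

```text
time: 19.53
tool_pos: [0.4225, 0.0311, 0.2204]
tool_rot: [-0.0, 0.85, 0.527, -0.0]
contact_force: [0.8, 0.5, -1.4]
gripper_width: 1.001
```

Emit:
{"api": "play_rows", "payload": {
  "increments": [
    {"offset": [0, 0, 0], "twist": 0, "grip": 0.4},
    {"offset": [0, 0, 0], "twist": 0, "grip": 0.4},
    {"offset": [0, 0, 0], "twist": 0, "grip": 0.4},
    {"offset": [0, 0, 0], "twist": 0, "grip": 0.4},
    {"offset": [0, 0, 0], "twist": 0, "grip": 0.4}
  ]
}}

```text
time: 19.95
tool_pos: [0.4226, 0.0312, 0.2209]
tool_rot: [-0.0, 0.849, 0.528, -0.0]
contact_force: [-2.1, 0.8, 2.7]
gripper_width: 0.506
```

Emit:
{"api": "play_rows", "payload": {
  "increments": [
    {"offset": [0, 0, -10], "twist": 0, "grip": 0.4},
    {"offset": [0, 0, -40], "twist": 0, "grip": 0.4},
    {"offset": [0, 0, -75], "twist": 0, "grip": 0.4},
    {"offset": [0, 0, -110], "twist": 0, "grip": 0.4},
    {"offset": [0, 0, -135], "twist": 0, "grip": 0.4}
  ]
}}

```text
time: 20.37
tool_pos: [0.4228, 0.0311, 0.3593]
tool_rot: [0.001, 0.849, 0.528, 0.001]
contact_force: [0.2, -0.7, -1.0]
gripper_width: 0.507
```

Emit:
{"api": "play_rows", "payload": {
  "increments": [
    {"offset": [0, 0, 0], "twist": -0.465, "grip": 0.4},
    {"offset": [0, 0, 0], "twist": -0.465, "grip": 0.4},
    {"offset": [0, 0, 0], "twist": -0.465, "grip": 0.4},
    {"offset": [0, 0, 0], "twist": -0.465, "grip": 0.4},
    {"offset": [0, 0, 0], "twist": -0.465, "grip": 0.4}
  ]
}}

```text
time: 20.78
tool_pos: [0.4225, 0.0311, 0.3559]
tool_rot: [0.0, 0.704, 0.71, 0.0]
contact_force: [1.1, 0.8, -1.9]
gripper_width: 0.504
```

Emit:
{"api": "play_rows", "payload": {
  "increments": [
    {"offset": [-5, 25, 0], "twist": 0, "grip": 0.4},
    {"offset": [-12, 55, 0], "twist": 0, "grip": 0.4},
    {"offset": [-18, 85, 0], "twist": 0, "grip": 0.4},
    {"offset": [-24, 108, 0], "twist": 0, "grip": 0.4},
    {"offset": [-26, 113, 0], "twist": 0, "grip": 0.4}
  ]
}}

```text
time: 21.2
tool_pos: [0.5383, 0.0051, 0.3558]
tool_rot: [0.001, 0.706, 0.709, 0.0]
contact_force: [-0.2, -0.3, -2.2]
gripper_width: 0.507
```

Emit:
{"api": "play_rows", "payload": {
  "increments": [
    {"offset": [-5, 25, 0], "twist": 0, "grip": 0.4},
    {"offset": [-12, 55, 0], "twist": 0, "grip": 0.4},
    {"offset": [-18, 80, 0], "twist": 0, "grip": 0.4},
    {"offset": [-24, 100, 0], "twist": 0, "grip": 0.4},
    {"offset": [-25, 110, 0], "twist": 0, "grip": 0.4}
  ]
}}

```text
time: 21.62
tool_pos: [0.6474, -0.0191, 0.3555]
tool_rot: [0.0, 0.706, 0.709, -0.0]
contact_force: [-1.3, -0.1, -2.1]
gripper_width: 0.509
```

Emit:
{"api": "play_rows", "payload": {
  "increments": [
    {"offset": [0, 0, 0], "twist": 0, "grip": 0.4},
    {"offset": [0, 0, 0], "twist": 0, "grip": 0.4},
    {"offset": [0, 0, 0], "twist": 0, "grip": 0.4},
    {"offset": [0, 0, 0], "twist": 0, "grip": 0.4},
    {"offset": [0, 0, 0], "twist": 0, "grip": 0.4}
  ]
}}

```text
time: 22.03
tool_pos: [0.6452, -0.018, 0.3559]
tool_rot: [-0.0, 0.705, 0.71, -0.0]
contact_force: [0.4, 0.3, -1.0]
gripper_width: 0.506
```

```bash
cat > chk.py <<'E'
from h import *
np.set_printoptions(precision=4,suppress=True)
s=manip.state(); print(s["tool_pos"],s["tool_rot"],s["contact_force"],s["ft_torque"],s["gripper_width"])
for c in("top","side"):
    im=manip.grab_frame(c); cv2.imwrite(f"pics/{c}_{int(s['time']*10)}.png",im)
    for n in("new1_mid","new2_mid","new3_mid"):
        for d in manip.tip_of(n,c): print(c,n,round(d["p"],2),w(c,d["xyz"]))
    for d in manip.tip_of("socket1",c): print(c,"sock",round(d["p"],2),w(c,d["xyz"]))
E
python3 chk.py
```

```text
[ 0.6452 -0.018   0.3559] [-0.0001  0.7046  0.7096 -0.0001] [ 0.4478  0.2965 -0.965 ] [-0.0264  0.0396  0.0035] 0.505761235780839
top new1_mid 0.65 [ 0.4085 -0.2498  0.0375]
top new2_mid 0.82 [ 0.4295 -0.1074  0.0392]
top new3_mid 0.98 [ 0.2987 -0.2183  0.0379]
top new3_mid 0.44 [ 0.6425 -0.0181  0.1758]
top sock 0.93 [ 0.6439 -0.1972  0.0875]
top sock 0.67 [ 0.6479 -0.1182  0.0827]
side new1_mid 0.2 [ 0.5671 -0.4288 -0.0015]
side new2_mid 0.89 [ 0.4263 -0.1003  0.0392]
side new3_mid 0.73 [ 0.6482 -0.0169  0.1706]
side new3_mid 0.65 [ 0.2976 -0.211   0.0382]
side new3_mid 0.57 [ 0.7175  0.285  -0.0015]
side sock 0.81 [ 0.6409 -0.1114  0.0836]
```

Emit:
{"api": "play_rows", "payload": {
  "increments": [
    {"offset": [0, 0, 20], "twist": 0, "grip": 0.4},
    {"offset": [0, 0, 38], "twist": 0, "grip": 0.4},
    {"offset": [0, 0, 46], "twist": 0, "grip": 0.4},
    {"offset": [0, 0, 47], "twist": 0, "grip": 0.4},
    {"offset": [0, 0, 47], "twist": 0, "grip": 0.4}
  ]
}}

```text
time: 22.95
tool_pos: [0.6459, -0.0183, 0.3081]
tool_rot: [-0.001, 0.705, 0.71, -0.0]
contact_force: [-0.4, -0.5, -1.8]
gripper_width: 0.508
```

Emit:
{"api": "play_rows", "payload": {
  "increments": [
    {"offset": [0, 0, 1], "twist": 0, "grip": 0.4},
    {"offset": [0, 0, 2], "twist": 0, "grip": 0.4},
    {"offset": [0, 0, 4], "twist": 0, "grip": 0.4},
    {"offset": [0, 0, 5], "twist": 0, "grip": 0.4},
    {"offset": [0, 0, 6], "twist": 0, "grip": 0.4}
  ]
}}

```text
time: 23.37
tool_pos: [0.6461, -0.0183, 0.303]
tool_rot: [0.0, 0.705, 0.71, 0.0]
contact_force: [0.7, -1.4, -1.0]
gripper_width: 0.507
```

Emit:
{"api": "play_rows", "payload": {
  "increments": [
    {"offset": [0, 0, 1], "twist": 0, "grip": 0.4},
    {"offset": [0, 0, 2], "twist": 0, "grip": 0.4},
    {"offset": [0, 0, 2], "twist": 0, "grip": 0.4}
  ]
}}

```text
time: 23.62
tool_pos: [0.6462, -0.0182, 0.301]
tool_rot: [0.0, 0.705, 0.71, 0.0]
contact_force: [0.6, 0.6, -0.8]
gripper_width: 0.506
```

It entered freely and is 4–5 mm deep. Continuing down.

Emit:
{"api": "play_rows", "payload": {
  "increments": [
    {"offset": [0, 0, 1], "twist": 0, "grip": 0.4},
    {"offset": [0, 0, 2], "twist": 0, "grip": 0.4},
    {"offset": [0, 0, 3], "twist": 0, "grip": 0.4},
    {"offset": [0, 0, 4], "twist": 0, "grip": 0.4},
    {"offset": [0, 0, 5], "twist": 0, "grip": 0.4}
  ]
}}

```text
time: 24.03
tool_pos: [0.6464, -0.0181, 0.2962]
tool_rot: [0.001, 0.705, 0.71, 0.001]
contact_force: [2.3, 2.0, 1.2]
gripper_width: 0.502
```

Emit:
{"api": "play_rows", "payload": {
  "increments": [
    {"offset": [0, 0, 2], "twist": 0, "grip": 0.4},
    {"offset": [0, 0, 3], "twist": 0, "grip": 0.4},
    {"offset": [0, 0, 4], "twist": 0, "grip": 0.4},
    {"offset": [0, 0, 5], "twist": 0, "grip": 0.4},
    {"offset": [0, 0, 5], "twist": 0, "grip": 0.4}
  ]
}}

```text
time: 24.45
tool_pos: [0.6464, -0.0181, 0.2911]
tool_rot: [0.001, 0.705, 0.71, 0.001]
contact_force: [4.2, 3.4, 1.1]
gripper_width: 0.509
```

Emit:
{"api": "play_rows", "payload": {
  "increments": [
    {"offset": [0.5, 0.5, 2], "twist": 0, "grip": 0.4},
    {"offset": [0.5, 0.5, 3], "twist": 0, "grip": 0.4},
    {"offset": [0.5, 0.5, 4], "twist": 0, "grip": 0.4},
    {"offset": [0.5, 0.5, 5], "twist": 0, "grip": 0.4},
    {"offset": [0.5, 0.5, 6], "twist": 0, "grip": 0.4}
  ]
}}

```text
time: 24.87
tool_pos: [0.6472, -0.0179, 0.2863]
tool_rot: [0.001, 0.705, 0.71, 0.001]
contact_force: [2.5, 2.8, 7.7]
gripper_width: 0.505
```

Emit:
{"api": "play_rows", "payload": {
  "increments": [
    {"offset": [0, 0, 2], "twist": 0, "grip": 0.4},
    {"offset": [0, 0, 4], "twist": 0, "grip": 0.4},
    {"offset": [0, 0, 6], "twist": 0, "grip": 0.4},
    {"offset": [0, 0, 7], "twist": 0, "grip": 0.4},
    {"offset": [0, 0, 8], "twist": 0, "grip": 0.4}
  ]
}}

```text
time: 25.28
tool_pos: [0.6466, -0.0179, 0.2756]
tool_rot: [0.0, 0.705, 0.71, 0.0]
contact_force: [6.9, 2.7, -1.7]
gripper_width: 0.504
```

Emit:
{"api": "play_rows", "payload": {
  "increments": [
    {"offset": [0, 0.5, 1], "twist": 0, "grip": 0.4},
    {"offset": [0, 0.5, 2], "twist": 0, "grip": 0.4},
    {"offset": [0, 0.5, 3], "twist": 0, "grip": 0.4},
    {"offset": [0, 0.5, 3], "twist": 0, "grip": 0.4}
  ]
}}

```text
time: 25.62
tool_pos: [0.647, -0.0178, 0.2741]
tool_rot: [-0.0, 0.705, 0.71, -0.0]
contact_force: [1.5, 2.6, 4.0]
gripper_width: 0.509
```

Emit:
{"api": "play_rows", "payload": {
  "increments": [
    {"offset": [0, 0, 1], "twist": 0, "grip": 0.4},
    {"offset": [0, 0, 2], "twist": 0, "grip": 0.4},
    {"offset": [0, 0, 3], "twist": 0, "grip": 0.4},
    {"offset": [0, 0, 3], "twist": 0, "grip": 0.4}
  ]
}}

```text
time: 25.95
tool_pos: [0.6471, -0.0178, 0.274]
tool_rot: [-0.0, 0.705, 0.71, -0.0]
contact_force: [-6.6, 3.0, 16.3]
gripper_width: 0.505
```

Seated: z stopped at 0.274 against 16 N. I'll release, rise and re-measure the other two relays.

Emit:
{"api": "play_rows", "payload": {
  "increments": [
    {"offset": [0, 0, -3], "twist": 0, "grip": 0.4},
    {"offset": [0, 0, -3], "twist": 0, "grip": 1},
    {"offset": [0, 0, -3], "twist": 0, "grip": 1},
    {"offset": [0, 0, -3], "twist": 0, "grip": 1},
    {"offset": [0, 0, -3], "twist": 0, "grip": 1}
  ]
}}

```text
time: 26.37
tool_pos: [0.6465, -0.0181, 0.2725]
tool_rot: [-0.001, 0.705, 0.71, -0.001]
contact_force: [-0.1, -0.6, 0.6]
gripper_width: 1.0
```

Emit:
{"api": "play_rows", "payload": {
  "increments": [
    {"offset": [0, 0, -30], "twist": 0, "grip": 1},
    {"offset": [0, 0, -65], "twist": 0, "grip": 1},
    {"offset": [0, 0, -95], "twist": 0, "grip": 1},
    {"offset": [0, 0, -105], "twist": 0, "grip": 1},
    {"offset": [0, 0, -105], "twist": 0, "grip": 1}
  ]
}}

```text
time: 26.78
tool_pos: [0.6478, -0.018, 0.383]
tool_rot: [0.003, 0.705, 0.71, 0.002]
contact_force: [0.1, 0.0, -0.0]
gripper_width: 1.001
```

```bash
cat > chk2.py <<'E'
from h import *
import sys
np.set_printoptions(precision=4,suppress=True)
s=manip.state(); print(s["tool_pos"],s["tool_rot"],s["contact_force"],s["gripper_width"])
im=manip.grab_frame("top"); cv2.imwrite(f"pics/top_{int(s['time']*10)}.png",im)
for n,roi in dict(b=(322,268,360,308),c=(380,280,416,312)).items():
    try: print(n,rect("top",im,roi,.078,105)[0])
    except Exception as e: print(n,"none")
ims=manip.grab_frame("side"); cv2.imwrite(f"pics/side_{int(s['time']*10)}.png",ims)
for n in("new1_mid","new2_mid","new3_mid"):
    for c in("top","side"):
        for d in manip.tip_of(n,c): print(c,n,round(d["p"],2),w(c,d["xyz"]))
E
python3 chk2.py
```

```text
[ 0.6478 -0.018   0.383 ] [0.0029 0.7046 0.7096 0.0019] [ 0.0591  0.0134 -0.0065] 1.0009747621810199
b ((428.32537841796875, -101.40200805664062), (52.74847412109375, 36.79800796508789), 67.6592788696289)
c ((408.04840087890625, -248.85467529296875), (52.74311447143555, 36.93443298339844), 82.94574737548828)
side new1_mid 0.78 [ 0.4083 -0.2454  0.0358]
top new2_mid 0.8 [ 0.4303 -0.1073  0.04  ]
side new2_mid 0.58 [ 0.5656 -0.4306 -0.0024]
side new2_mid 0.57 [ 0.4274 -0.0986  0.0396]
top new3_mid 0.8 [ 0.2986 -0.2204  0.0394]
top new3_mid 0.61 [ 0.6458 -0.0169  0.0921]
top new3_mid 0.25 [ 0.6486 -0.116   0.0806]
side new3_mid 0.9 [ 0.6464 -0.0159  0.092 ]
side new3_mid 0.75 [ 0.2965 -0.2113  0.0428]
side new3_mid 0.71 [ 0.4099 -0.2452  0.0379]
```

Emit:
{"api": "play_rows", "payload": {
  "increments": [
    {"offset": [-41, -109, 0], "twist": 0, "grip": 1},
    {"offset": [-41, -109, 0], "twist": 0, "grip": 1},
    {"offset": [-41, -109, 0], "twist": 0, "grip": 1},
    {"offset": [-41, -109, 0], "twist": 0, "grip": 1},
    {"offset": [-41, -109, 0], "twist": 0, "grip": 1}
  ]
}}

```text
time: 27.6
tool_pos: [0.5371, -0.0599, 0.3779]
tool_rot: [-0.0, 0.705, 0.709, -0.0]
contact_force: [0.7, -0.5, 0.4]
gripper_width: 1.001
```

Emit:
{"api": "play_rows", "payload": {
  "increments": [
    {"offset": [-41, -109.5, 0], "twist": 0, "grip": 1},
    {"offset": [-41, -109.5, 0], "twist": 0, "grip": 1},
    {"offset": [-41, -109.5, 0], "twist": 0, "grip": 1},
    {"offset": [-41, -109.5, 0], "twist": 0, "grip": 1},
    {"offset": [-41, -109.5, 0], "twist": 0, "grip": 1}
  ]
}}

```text
time: 28.02
tool_pos: [0.429, -0.1016, 0.3792]
tool_rot: [0.001, 0.705, 0.709, 0.001]
contact_force: [0.6, 0.2, 0.6]
gripper_width: 1.001
```

Emit:
{"api": "play_rows", "payload": {
  "increments": [
    {"offset": [0, 0, 0], "twist": -0.585, "grip": 1},
    {"offset": [0, 0, 0], "twist": -0.585, "grip": 1},
    {"offset": [0, 0, 0], "twist": -0.585, "grip": 1},
    {"offset": [0, 0, 0], "twist": -0.585, "grip": 1},
    {"offset": [0, 0, 0], "twist": -0.585, "grip": 1}
  ]
}}

```text
time: 28.43
tool_pos: [0.4308, -0.101, 0.3793]
tool_rot: [0.0, 0.467, 0.884, 0.0]
contact_force: [-0.2, -0.8, 0.1]
gripper_width: 0.995
```

Emit:
{"api": "play_rows", "payload": {
  "increments": [
    {"offset": [0, 0, 0], "twist": -0.586, "grip": 1},
    {"offset": [0, 0, 0], "twist": -0.586, "grip": 1},
    {"offset": [0, 0, 0], "twist": -0.586, "grip": 1},
    {"offset": [0, 0, 0], "twist": -0.586, "grip": 1},
    {"offset": [0, 0, 0], "twist": -0.586, "grip": 1}
  ]
}}

```text
time: 28.85
tool_pos: [0.4308, -0.101, 0.3792]
tool_rot: [0.0, 0.192, 0.981, 0.0]
contact_force: [-0.9, -0.5, -0.2]
gripper_width: 1.002
```

Emit:
{"api": "play_rows", "payload": {
  "increments": [
    {"offset": [0, 0, 30], "twist": 0, "grip": 1},
    {"offset": [0, 0, 70], "twist": 0, "grip": 1},
    {"offset": [0, 0, 100], "twist": 0, "grip": 1},
    {"offset": [0, 0, 110], "twist": 0, "grip": 1},
    {"offset": [0, 0, 110], "twist": 0, "grip": 1}
  ]
}}

```text
time: 29.27
tool_pos: [0.4291, -0.1006, 0.2657]
tool_rot: [-0.003, 0.195, 0.981, 0.001]
contact_force: [-0.2, -0.4, 0.7]
gripper_width: 0.999
```

Emit:
{"api": "play_rows", "payload": {
  "increments": [
    {"offset": [0, 0, 0], "twist": 0, "grip": 1},
    {"offset": [0, 0, 0], "twist": 0, "grip": 1},
    {"offset": [0, 0, 0], "twist": 0, "grip": 1}
  ]
}}

```text
time: 29.52
tool_pos: [0.4304, -0.1017, 0.2714]
tool_rot: [0.002, 0.195, 0.981, -0.0]
contact_force: [0.2, 0.7, 0.2]
gripper_width: 1.001
```

Emit:
{"api": "play_rows", "payload": {
  "increments": [
    {"offset": [0, 0, 20], "twist": 0, "grip": 1},
    {"offset": [0, 0, 38], "twist": 0, "grip": 1},
    {"offset": [0, 0, 47], "twist": 0, "grip": 1},
    {"offset": [0, 0, 47], "twist": 0, "grip": 1},
    {"offset": [0, 0, 47], "twist": 0, "grip": 1}
  ]
}}

```text
time: 29.93
tool_pos: [0.4294, -0.1015, 0.2224]
tool_rot: [0.0, 0.195, 0.981, -0.0]
contact_force: [0.4, -0.6, 0.3]
gripper_width: 1.0
```

Emit:
{"api": "play_rows", "payload": {
  "increments": [
    {"offset": [0, 0, 0], "twist": 0, "grip": 0.65},
    {"offset": [0, 0, 0], "twist": 0, "grip": 0.65},
    {"offset": [0, 0, 0], "twist": 0, "grip": 0.65},
    {"offset": [0, 0, 0], "twist": 0, "grip": 0.65},
    {"offset": [0, 0, 0], "twist": 0, "grip": 0.65}
  ]
}}

```text
time: 30.35
tool_pos: [0.43, -0.1016, 0.2235]
tool_rot: [0.002, 0.195, 0.981, -0.0]
contact_force: [0.2, 1.3, 5.5]
gripper_width: 0.689
```

Emit:
{"api": "play_rows", "payload": {
  "increments": [
    {"offset": [0, 0, 0], "twist": 0, "grip": 1},
    {"offset": [0, 0, 0], "twist": 0, "grip": 1},
    {"offset": [0, 0, 0], "twist": 0, "grip": 1},
    {"offset": [0, 0, 0], "twist": 0, "grip": 1}
  ]
}}

```text
time: 30.68
tool_pos: [0.4288, -0.1013, 0.2213]
tool_rot: [-0.0, 0.195, 0.981, 0.0]
contact_force: [0.4, 0.0, -0.0]
gripper_width: 0.998
```

Emit:
{"api": "play_rows", "payload": {
  "increments": [
    {"offset": [0, 0, 0], "twist": 0.55, "grip": 1},
    {"offset": [0, 0, 0], "twist": 0.55, "grip": 1},
    {"offset": [0, 0, 0], "twist": 0.55, "grip": 1},
    {"offset": [0, 0, 0], "twist": 0.55, "grip": 1},
    {"offset": [0, 0, 0], "twist": 0.55, "grip": 1}
  ]
}}

```text
time: 31.1
tool_pos: [0.4289, -0.1013, 0.2214]
tool_rot: [-0.0, 0.456, 0.89, -0.0]
contact_force: [-0.0, -0.1, 0.2]
gripper_width: 1.002
```

Emit:
{"api": "play_rows", "payload": {
  "increments": [
    {"offset": [0, 0, 0], "twist": 0.55, "grip": 1},
    {"offset": [0, 0, 0], "twist": 0.55, "grip": 1},
    {"offset": [0, 0, 0], "twist": 0.55, "grip": 1},
    {"offset": [0, 0, 0], "twist": 0.55, "grip": 1},
    {"offset": [0, 0, 0], "twist": 0.55, "grip": 1}
  ]
}}

```text
time: 31.52
tool_pos: [0.4289, -0.1013, 0.2213]
tool_rot: [-0.0, 0.681, 0.732, -0.0]
contact_force: [0.6, -0.1, 0.4]
gripper_width: 0.998
```

Emit:
{"api": "play_rows", "payload": {
  "increments": [
    {"offset": [0, 0, 0], "twist": 0.471, "grip": 1},
    {"offset": [0, 0, 0], "twist": 0.471, "grip": 1},
    {"offset": [0, 0, 0], "twist": 0.471, "grip": 1},
    {"offset": [0, 0, 0], "twist": 0.471, "grip": 1},
    {"offset": [0, 0, 0], "twist": 0.471, "grip": 1}
  ]
}}

```text
time: 31.93
tool_pos: [0.4289, -0.1013, 0.2214]
tool_rot: [-0.0, 0.832, 0.555, -0.0]
contact_force: [0.4, -1.3, -0.4]
gripper_width: 1.0
```

Emit:
{"api": "play_rows", "payload": {
  "increments": [
    {"offset": [0, 0, 0], "twist": 0, "grip": 0.4},
    {"offset": [0, 0, 0], "twist": 0, "grip": 0.4},
    {"offset": [0, 0, 0], "twist": 0, "grip": 0.4},
    {"offset": [0, 0, 0], "twist": 0, "grip": 0.4},
    {"offset": [0, 0, 0], "twist": 0, "grip": 0.4}
  ]
}}

```text
time: 32.35
tool_pos: [0.4291, -0.1013, 0.2219]
tool_rot: [-0.0, 0.831, 0.556, -0.0]
contact_force: [-0.9, 0.2, 1.3]
gripper_width: 0.505
```

Emit:
{"api": "play_rows", "payload": {
  "increments": [
    {"offset": [0, 0, -10], "twist": 0, "grip": 0.4},
    {"offset": [0, 0, -40], "twist": 0, "grip": 0.4},
    {"offset": [0, 0, -75], "twist": 0, "grip": 0.4},
    {"offset": [0, 0, -110], "twist": 0, "grip": 0.4},
    {"offset": [0, 0, -135], "twist": 0, "grip": 0.4}
  ]
}}

```text
time: 32.77
tool_pos: [0.4291, -0.1013, 0.3601]
tool_rot: [0.001, 0.831, 0.556, 0.001]
contact_force: [0.3, -1.2, -2.2]
gripper_width: 0.501
```

Emit:
{"api": "play_rows", "payload": {
  "increments": [
    {"offset": [0, 0, 0], "twist": -0.399, "grip": 0.4},
    {"offset": [0, 0, 0], "twist": -0.399, "grip": 0.4},
    {"offset": [0, 0, 0], "twist": -0.399, "grip": 0.4},
    {"offset": [0, 0, 0], "twist": -0.399, "grip": 0.4},
    {"offset": [0, 0, 0], "twist": -0.399, "grip": 0.4}
  ]
}}

```text
time: 33.18
tool_pos: [0.4289, -0.1012, 0.3566]
tool_rot: [-0.0, 0.706, 0.709, -0.0]
contact_force: [0.3, -0.1, -2.6]
gripper_width: 0.505
```

Emit:
{"api": "play_rows", "payload": {
  "increments": [
    {"offset": [-2, 25, 0], "twist": 0, "grip": 0.4},
    {"offset": [-4, 55, 0], "twist": 0, "grip": 0.4},
    {"offset": [-5, 85, 0], "twist": 0, "grip": 0.4},
    {"offset": [-5, 105, 0], "twist": 0, "grip": 0.4},
    {"offset": [-5, 109, 0], "twist": 0, "grip": 0.4}
  ]
}}

```text
time: 33.6
tool_pos: [0.5404, -0.1058, 0.3565]
tool_rot: [0.0, 0.706, 0.709, 0.0]
contact_force: [-0.1, 0.0, -1.9]
gripper_width: 0.505
```

Emit:
{"api": "play_rows", "payload": {
  "increments": [
    {"offset": [-2, 25, 0], "twist": 0, "grip": 0.4},
    {"offset": [-4, 55, 0], "twist": 0, "grip": 0.4},
    {"offset": [-5, 80, 0], "twist": 0, "grip": 0.4},
    {"offset": [-5.5, 100, 0], "twist": 0, "grip": 0.4},
    {"offset": [-5.5, 109, 0], "twist": 0, "grip": 0.4}
  ]
}}

```text
time: 34.02
tool_pos: [0.6485, -0.1106, 0.3561]
tool_rot: [-0.0, 0.706, 0.709, -0.0]
contact_force: [-0.9, -0.1, -2.9]
gripper_width: 0.504
```

Emit:
{"api": "play_rows", "payload": {
  "increments": [
    {"offset": [0, 0, 0], "twist": 0, "grip": 0.4},
    {"offset": [0, 0, 15], "twist": 0, "grip": 0.4},
    {"offset": [0, 0, 30], "twist": 0, "grip": 0.4},
    {"offset": [0, 0, 40], "twist": 0, "grip": 0.4},
    {"offset": [0, 0, 42], "twist": 0, "grip": 0.4}
  ]
}}

```text
time: 34.43
tool_pos: [0.6451, -0.1102, 0.3098]
tool_rot: [-0.003, 0.705, 0.709, -0.002]
contact_force: [-0.3, 0.6, -3.3]
gripper_width: 0.5
```

Emit:
{"api": "play_rows", "payload": {
  "increments": [
    {"offset": [0, 0, 0], "twist": 0, "grip": 0.4},
    {"offset": [0, 0, 0], "twist": 0, "grip": 0.4},
    {"offset": [0, 0, 0], "twist": 0, "grip": 0.4}
  ]
}}

```text
time: 34.68
tool_pos: [0.6473, -0.1106, 0.3156]
tool_rot: [0.001, 0.705, 0.709, 0.0]
contact_force: [0.3, 0.4, -2.3]
gripper_width: 0.509
```

Emit:
{"api": "play_rows", "payload": {
  "increments": [
    {"offset": [0, 0, 5], "twist": 0, "grip": 0.4},
    {"offset": [0, 0, 8], "twist": 0, "grip": 0.4},
    {"offset": [0, 0, 10], "twist": 0, "grip": 0.4},
    {"offset": [0, 0, 12], "twist": 0, "grip": 0.4},
    {"offset": [0, 0, 12], "twist": 0, "grip": 0.4}
  ]
}}

```text
time: 35.1
tool_pos: [0.6471, -0.1103, 0.3023]
tool_rot: [-0.0, 0.705, 0.709, 0.0]
contact_force: [0.5, 0.4, -3.3]
gripper_width: 0.505
```

Emit:
{"api": "play_rows", "payload": {
  "increments": [
    {"offset": [0, 0, 1], "twist": 0, "grip": 0.4},
    {"offset": [0, 0, 2], "twist": 0, "grip": 0.4},
    {"offset": [0, 0, 3], "twist": 0, "grip": 0.4},
    {"offset": [0, 0, 4], "twist": 0, "grip": 0.4},
    {"offset": [0, 0, 5], "twist": 0, "grip": 0.4}
  ]
}}

```text
time: 35.52
tool_pos: [0.6473, -0.1101, 0.2979]
tool_rot: [-0.0, 0.705, 0.709, 0.001]
contact_force: [0.7, 4.3, 0.0]
gripper_width: 0.504
```

Emit:
{"api": "play_rows", "payload": {
  "increments": [
    {"offset": [0.8, 0, 1], "twist": 0, "grip": 0.4},
    {"offset": [0.8, 0, 2], "twist": 0, "grip": 0.4},
    {"offset": [0.8, 0, 3], "twist": 0, "grip": 0.4},
    {"offset": [0.8, 0, 4], "twist": 0, "grip": 0.4},
    {"offset": [0.8, 0, 5], "twist": 0, "grip": 0.4}
  ]
}}

```text
time: 35.93
tool_pos: [0.6471, -0.1098, 0.2925]
tool_rot: [-0.0, 0.705, 0.709, -0.0]
contact_force: [0.4, 2.9, -2.0]
gripper_width: 0.504
```

Emit:
{"api": "play_rows", "payload": {
  "increments": [
    {"offset": [0, 0, 2], "twist": 0, "grip": 0.4},
    {"offset": [0, 0, 3], "twist": 0, "grip": 0.4},
    {"offset": [0, 0, 4], "twist": 0, "grip": 0.4},
    {"offset": [0, 0, 5], "twist": 0, "grip": 0.4},
    {"offset": [0, 0, 6], "twist": 0, "grip": 0.4}
  ]
}}

```text
time: 36.35
tool_pos: [0.6473, -0.1098, 0.288]
tool_rot: [0.0, 0.705, 0.709, -0.0]
contact_force: [-3.9, 3.4, 7.0]
gripper_width: 0.502
```

Emit:
{"api": "play_rows", "payload": {
  "increments": [
    {"offset": [0, 0, 2], "twist": 0, "grip": 0.4},
    {"offset": [0, 0, 4], "twist": 0, "grip": 0.4},
    {"offset": [0, 0, 6], "twist": 0, "grip": 0.4},
    {"offset": [0, 0, 8], "twist": 0, "grip": 0.4},
    {"offset": [0, 0, 10], "twist": 0, "grip": 0.4}
  ]
}}

```text
time: 36.77
tool_pos: [0.6471, -0.1097, 0.2761]
tool_rot: [0.0, 0.705, 0.709, 0.0]
contact_force: [-0.4, 1.9, -2.2]
gripper_width: 0.507
```

Home should be about 0.2745–0.275. Pressing.

Emit:
{"api": "play_rows", "payload": {
  "increments": [
    {"offset": [0.3, 0, 1], "twist": 0, "grip": 0.4},
    {"offset": [0.3, 0, 2], "twist": 0, "grip": 0.4},
    {"offset": [0.3, 0, 3], "twist": 0, "grip": 0.4},
    {"offset": [0.3, 0, 4], "twist": 0, "grip": 0.4},
    {"offset": [0.3, 0, 4], "twist": 0, "grip": 0.4}
  ]
}}

```text
time: 37.18
tool_pos: [0.6471, -0.1097, 0.2749]
tool_rot: [-0.0, 0.705, 0.709, -0.001]
contact_force: [-7.3, 3.7, 10.1]
gripper_width: 0.505
```

Emit:
{"api": "play_rows", "payload": {
  "increments": [
    {"offset": [0, 0, 1], "twist": 0, "grip": 0.4},
    {"offset": [0, 0, 1], "twist": 0, "grip": 0.4},
    {"offset": [0, 0, 1], "twist": 0, "grip": 0.4}
  ]
}}

```text
time: 37.43
tool_pos: [0.6472, -0.1097, 0.2749]
tool_rot: [-0.0, 0.705, 0.709, -0.001]
contact_force: [-11.0, 3.1, 14.5]
gripper_width: 0.505
```

Emit:
{"api": "play_rows", "payload": {
  "increments": [
    {"offset": [0, 0, -4], "twist": 0, "grip": 0.4},
    {"offset": [0, 0, -4], "twist": 0, "grip": 1},
    {"offset": [0, 0, -4], "twist": 0, "grip": 1},
    {"offset": [0, 0, -4], "twist": 0, "grip": 1},
    {"offset": [0, 0, -4], "twist": 0, "grip": 1}
  ]
}}

```text
time: 37.85
tool_pos: [0.6472, -0.1096, 0.2753]
tool_rot: [0.0, 0.705, 0.709, -0.0]
contact_force: [0.3, -0.5, 0.4]
gripper_width: 0.997
```

Emit:
{"api": "play_rows", "payload": {
  "increments": [
    {"offset": [0, 0, -30], "twist": 0, "grip": 1},
    {"offset": [0, 0, -65], "twist": 0, "grip": 1},
    {"offset": [0, 0, -95], "twist": 0, "grip": 1},
    {"offset": [0, 0, -105], "twist": 0, "grip": 1},
    {"offset": [0, 0, -105], "twist": 0, "grip": 1}
  ]
}}

```text
time: 38.27
tool_pos: [0.6481, -0.1098, 0.3854]
tool_rot: [0.004, 0.705, 0.709, 0.002]
contact_force: [0.3, 0.8, -0.7]
gripper_width: 0.999
```

Emit:
{"api": "play_rows", "payload": {
  "increments": [
    {"offset": [0, 0, 0], "twist": 0, "grip": 1},
    {"offset": [0, 0, 0], "twist": 0, "grip": 1},
    {"offset": [0, 0, 0], "twist": 0, "grip": 1}
  ]
}}

```text
time: 38.52
tool_pos: [0.6466, -0.1093, 0.3775]
tool_rot: [-0.002, 0.705, 0.709, -0.001]
contact_force: [0.6, 0.6, -0.0]
gripper_width: 0.996
```

```bash
python3 chk2.py
```

```text
[ 0.6466 -0.1093  0.3775] [-0.0021  0.705   0.7092 -0.0012] [ 0.5522  0.6139 -0.0287] 0.9960544914113197
b none
c ((408.0322570800781, -248.86138916015625), (52.775917053222656, 36.854820251464844), 83.08235168457031)
side new1_mid 0.95 [ 0.4094 -0.2427  0.0373]
side new2_mid 0.57 [ 0.6468 -0.1092  0.092 ]
top new3_mid 0.91 [ 0.2962 -0.2158  0.0404]
top new3_mid 0.53 [ 0.6426 -0.0162  0.0933]
side new3_mid 0.81 [ 0.6457 -0.0167  0.0895]
side new3_mid 0.59 [ 0.2963 -0.2147  0.041 ]
```

Emit:
{"api": "play_rows", "payload": {
  "increments": [
    {"offset": [-69, -120, 0], "twist": 0, "grip": 1},
    {"offset": [-69, -120, 0], "twist": 0, "grip": 1},
    {"offset": [-69, -120, 0], "twist": 0, "grip": 1},
    {"offset": [-69, -120, 0], "twist": 0, "grip": 1},
    {"offset": [-69, -120, 0], "twist": 0, "grip": 1}
  ]
}}

```text
time: 39.33
tool_pos: [0.5256, -0.1804, 0.3809]
tool_rot: [0.0, 0.706, 0.708, -0.0]
contact_force: [0.8, 0.9, 0.2]
gripper_width: 0.998
```

Emit:
{"api": "play_rows", "payload": {
  "increments": [
    {"offset": [-69, -120, 0], "twist": 0, "grip": 1},
    {"offset": [-69, -120, 0], "twist": 0, "grip": 1},
    {"offset": [-69, -120, 0], "twist": 0, "grip": 1},
    {"offset": [-69, -120, 0], "twist": 0, "grip": 1},
    {"offset": [-69, -120, 0], "twist": 0, "grip": 1}
  ]
}}

```text
time: 39.75
tool_pos: [0.4069, -0.2499, 0.3812]
tool_rot: [0.001, 0.706, 0.708, -0.0]
contact_force: [-0.4, 0.2, 0.1]
gripper_width: 0.998
```

Emit:
{"api": "play_rows", "payload": {
  "increments": [
    {"offset": [0, 0, 0], "twist": -0.48, "grip": 1},
    {"offset": [0, 0, 0], "twist": -0.48, "grip": 1},
    {"offset": [0, 0, 0], "twist": -0.48, "grip": 1},
    {"offset": [0, 0, 0], "twist": -0.48, "grip": 1},
    {"offset": [0, 0, 0], "twist": -0.48, "grip": 1}
  ]
}}

```text
time: 40.17
tool_pos: [0.4094, -0.2483, 0.3811]
tool_rot: [0.0, 0.515, 0.857, 0.0]
contact_force: [0.1, -0.5, 0.4]
gripper_width: 1.003
```

Emit:
{"api": "play_rows", "payload": {
  "increments": [
    {"offset": [0, 0, 0], "twist": -0.48, "grip": 1},
    {"offset": [0, 0, 0], "twist": -0.48, "grip": 1},
    {"offset": [0, 0, 0], "twist": -0.48, "grip": 1},
    {"offset": [0, 0, 0], "twist": -0.48, "grip": 1},
    {"offset": [0, 0, 0], "twist": -0.48, "grip": 1}
  ]
}}

```text
time: 40.58
tool_pos: [0.409, -0.2485, 0.3809]
tool_rot: [0.0, 0.298, 0.955, 0.0]
contact_force: [-0.3, -0.3, -0.8]
gripper_width: 1.005
```

Emit:
{"api": "play_rows", "payload": {
  "increments": [
    {"offset": [0, 0, 0], "twist": -0.484, "grip": 1},
    {"offset": [0, 0, 0], "twist": -0.484, "grip": 1},
    {"offset": [0, 0, 0], "twist": -0.484, "grip": 1},
    {"offset": [0, 0, 0], "twist": -0.484, "grip": 1},
    {"offset": [0, 0, 0], "twist": -0.484, "grip": 1}
  ]
}}

```text
time: 41.0
tool_pos: [0.4087, -0.2486, 0.3809]
tool_rot: [0.0, 0.061, 0.998, 0.0]
contact_force: [0.1, 0.0, -0.2]
gripper_width: 0.999
```

Emit:
{"api": "play_rows", "payload": {
  "increments": [
    {"offset": [0, 0, 30], "twist": 0, "grip": 1},
    {"offset": [0, 0, 70], "twist": 0, "grip": 1},
    {"offset": [0, 0, 90], "twist": 0, "grip": 1},
    {"offset": [0, 0, 95], "twist": 0, "grip": 1},
    {"offset": [0, 0, 95], "twist": 0, "grip": 1}
  ]
}}

```text
time: 41.42
tool_pos: [0.4078, -0.2483, 0.2839]
tool_rot: [-0.002, 0.062, 0.998, 0.001]
contact_force: [0.6, -0.8, -0.0]
gripper_width: 1.0
```

Emit:
{"api": "play_rows", "payload": {
  "increments": [
    {"offset": [0, 0, 0], "twist": 0, "grip": 1},
    {"offset": [0, 0, 0], "twist": 0, "grip": 1},
    {"offset": [0, 0, 0], "twist": 0, "grip": 1},
    {"offset": [0, 0, 0], "twist": 0, "grip": 1},
    {"offset": [0, 0, 0], "twist": 0, "grip": 1}
  ]
}}

```text
time: 41.83
tool_pos: [0.4083, -0.2491, 0.2869]
tool_rot: [0.001, 0.061, 0.998, -0.001]
contact_force: [-0.1, -0.3, -0.2]
gripper_width: 0.998
```

Run:
```python
from h import *
s=manip.state(); print(s["tool_pos"],s["joint_pos"])
im=manip.grab_frame("top"); ims=manip.grab_frame("side")
print([ (round(d["p"],2),w("side",d["xyz"]).round(4)) for d in manip.tip_of("new1_mid","side")])
cv2.imwrite("pics/c5.png",np.vstack([im[120:400],ims[100:420]]))
```

```text
[ 0.40831832 -0.24911054  0.28692437] [-7.03568207e-01 -2.04228620e-01  2.05858695e+00  2.11086761e-05
  1.28507812e+00 -2.15313917e+00]
[(0.9, array([ 0.4079, -0.2463,  0.0396]))]
```

View pics/c5.png

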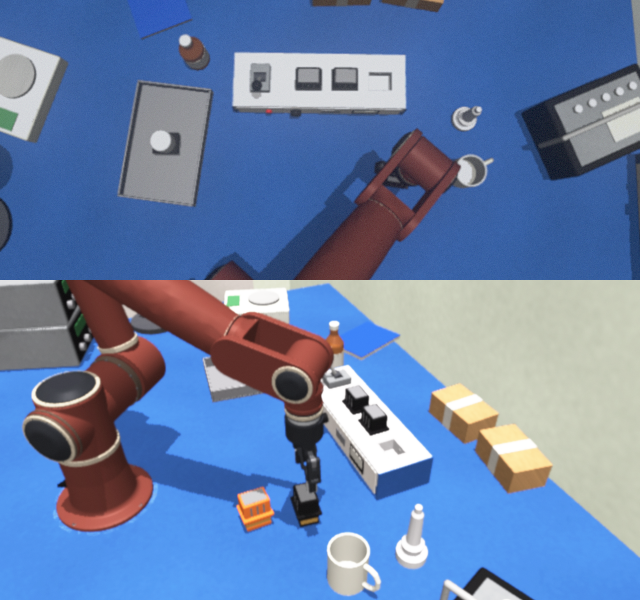

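The view shows two relays seated at (309,78) and (345,78), the old can upright in the tray at (163,142), and the gripper above the third black relay at (306,505). Descend, centre and grip.

Emit:
{"api": "play_rows", "payload": {
  "increments": [
    {"offset": [0, 0, 25], "twist": 0, "grip": 1},
    {"offset": [0, 0, 45], "twist": 0, "grip": 1},
    {"offset": [0, 0, 58], "twist": 0, "grip": 1},
    {"offset": [0, 0, 64], "twist": 0, "grip": 1},
    {"offset": [0, 0, 64], "twist": 0, "grip": 1}
  ]
}}

```text
time: 42.4
tool_pos: [0.4074, -0.2484, 0.22]
tool_rot: [-0.001, 0.06, 0.998, 0.001]
contact_force: [0.6, -0.4, -0.3]
gripper_width: 1.0
```

Emit:
{"api": "play_rows", "payload": {
  "increments": [
    {"offset": [0, 0, 0], "twist": 0, "grip": 0.65},
    {"offset": [0, 0, 0], "twist": 0, "grip": 0.65},
    {"offset": [0, 0, 0], "twist": 0, "grip": 0.65},
    {"offset": [0, 0, 0], "twist": 0, "grip": 0.65},
    {"offset": [0, 0, 0], "twist": 0, "grip": 0.65}
  ]
}}

```text
time: 42.82
tool_pos: [0.4087, -0.2493, 0.2233]
tool_rot: [0.001, 0.06, 0.998, -0.001]
contact_force: [-0.3, 1.6, 4.6]
gripper_width: 0.694
```

Emit:
{"api": "play_rows", "payload": {
  "increments": [
    {"offset": [0, 0, 0], "twist": 0, "grip": 1},
    {"offset": [0, 0, 0], "twist": 0, "grip": 1},
    {"offset": [0, 0, 0], "twist": 0, "grip": 1},
    {"offset": [0, 0, 0], "twist": 0, "grip": 1}
  ]
}}

```text
time: 43.15
tool_pos: [0.4078, -0.2488, 0.2214]
tool_rot: [-0.0, 0.06, 0.998, 0.0]
contact_force: [0.5, -0.6, 0.0]
gripper_width: 0.997
```

Emit:
{"api": "play_rows", "payload": {
  "increments": [
    {"offset": [0, 0, 0], "twist": 0.55, "grip": 1},
    {"offset": [0, 0, 0], "twist": 0.55, "grip": 1},
    {"offset": [0, 0, 0], "twist": 0.55, "grip": 1},
    {"offset": [0, 0, 0], "twist": 0.55, "grip": 1},
    {"offset": [0, 0, 0], "twist": 0.55, "grip": 1}
  ]
}}

```text
time: 43.57
tool_pos: [0.4079, -0.2488, 0.2214]
tool_rot: [-0.0, 0.332, 0.943, 0.0]
contact_force: [-0.0, 0.4, -0.2]
gripper_width: 0.998
```

Emit:
{"api": "play_rows", "payload": {
  "increments": [
    {"offset": [0, 0, 0], "twist": 0.55, "grip": 1},
    {"offset": [0, 0, 0], "twist": 0.55, "grip": 1},
    {"offset": [0, 0, 0], "twist": 0.55, "grip": 1},
    {"offset": [0, 0, 0], "twist": 0.55, "grip": 1},
    {"offset": [0, 0, 0], "twist": 0.55, "grip": 1}
  ]
}}

```text
time: 43.98
tool_pos: [0.4078, -0.2488, 0.2214]
tool_rot: [-0.0, 0.575, 0.818, -0.0]
contact_force: [0.4, -0.0, 0.5]
gripper_width: 1.001
```

Emit:
{"api": "play_rows", "payload": {
  "increments": [
    {"offset": [0, 0, 0], "twist": 0.471, "grip": 1},
    {"offset": [0, 0, 0], "twist": 0.471, "grip": 1},
    {"offset": [0, 0, 0], "twist": 0.471, "grip": 1},
    {"offset": [0, 0, 0], "twist": 0.471, "grip": 1},
    {"offset": [0, 0, 0], "twist": 0.471, "grip": 1}
  ]
}}

```text
time: 44.4
tool_pos: [0.4079, -0.2488, 0.2214]
tool_rot: [-0.0, 0.749, 0.663, -0.0]
contact_force: [0.0, 0.1, 0.4]
gripper_width: 1.004
```

Emit:
{"api": "play_rows", "payload": {
  "increments": [
    {"offset": [0, 0, 0], "twist": 0, "grip": 0.4},
    {"offset": [0, 0, 0], "twist": 0, "grip": 0.4},
    {"offset": [0, 0, 0], "twist": 0, "grip": 0.4},
    {"offset": [0, 0, 0], "twist": 0, "grip": 0.4},
    {"offset": [0, 0, 0], "twist": 0, "grip": 0.4}
  ]
}}

```text
time: 44.82
tool_pos: [0.4081, -0.249, 0.2219]
tool_rot: [0.0, 0.748, 0.663, 0.0]
contact_force: [0.2, -0.2, 3.2]
gripper_width: 0.504
```

Emit:
{"api": "play_rows", "payload": {
  "increments": [
    {"offset": [0, 0, -10], "twist": 0, "grip": 0.4},
    {"offset": [0, 0, -40], "twist": 0, "grip": 0.4},
    {"offset": [0, 0, -75], "twist": 0, "grip": 0.4},
    {"offset": [0, 0, -110], "twist": 0, "grip": 0.4},
    {"offset": [0, 0, -135], "twist": 0, "grip": 0.4}
  ]
}}

```text
time: 45.23
tool_pos: [0.408, -0.2488, 0.3601]
tool_rot: [0.001, 0.748, 0.663, 0.0]
contact_force: [0.4, -0.5, -3.0]
gripper_width: 0.507
```

Emit:
{"api": "play_rows", "payload": {
  "increments": [
    {"offset": [0, 0, 0], "twist": -0.128, "grip": 0.4},
    {"offset": [0, 0, 0], "twist": -0.128, "grip": 0.4},
    {"offset": [0, 0, 0], "twist": -0.128, "grip": 0.4}
  ]
}}

```text
time: 45.48
tool_pos: [0.4077, -0.2486, 0.3563]
tool_rot: [-0.001, 0.705, 0.709, -0.0]
contact_force: [0.3, 0.9, -3.5]
gripper_width: 0.508
```

Emit:
{"api": "play_rows", "payload": {
  "increments": [
    {"offset": [5, 25, 0], "twist": 0, "grip": 0.4},
    {"offset": [11, 60, 0], "twist": 0, "grip": 0.4},
    {"offset": [18, 95, 0], "twist": 0, "grip": 0.4},
    {"offset": [22, 115, 0], "twist": 0, "grip": 0.4},
    {"offset": [23, 120, 0], "twist": 0, "grip": 0.4}
  ]
}}

```text
time: 45.9
tool_pos: [0.5297, -0.2239, 0.3543]
tool_rot: [-0.002, 0.705, 0.71, -0.0]
contact_force: [0.8, -0.3, -2.6]
gripper_width: 0.501
```

Emit:
{"api": "play_rows", "payload": {
  "increments": [
    {"offset": [5, 25, 0], "twist": 0, "grip": 0.4},
    {"offset": [11, 60, 0], "twist": 0, "grip": 0.4},
    {"offset": [18, 90, 0], "twist": 0, "grip": 0.4},
    {"offset": [22, 110, 0], "twist": 0, "grip": 0.4},
    {"offset": [22.5, 119.5, 0], "twist": 0, "grip": 0.4}
  ]
}}

```text
time: 46.32
tool_pos: [0.6483, -0.2009, 0.3544]
tool_rot: [-0.002, 0.705, 0.709, -0.0]
contact_force: [-0.6, 1.0, -2.7]
gripper_width: 0.502
```

Emit:
{"api": "play_rows", "payload": {
  "increments": [
    {"offset": [0, 0, 0], "twist": 0, "grip": 0.4},
    {"offset": [0, 0, 15], "twist": 0, "grip": 0.4},
    {"offset": [0, 0, 30], "twist": 0, "grip": 0.4},
    {"offset": [0, 0, 40], "twist": 0, "grip": 0.4},
    {"offset": [0, 0, 42], "twist": 0, "grip": 0.4}
  ]
}}

```text
time: 46.73
tool_pos: [0.6451, -0.2016, 0.3096]
tool_rot: [-0.004, 0.705, 0.709, -0.001]
contact_force: [0.4, 0.9, -2.3]
gripper_width: 0.504
```

Emit:
{"api": "play_rows", "payload": {
  "increments": [
    {"offset": [0, 0, 0], "twist": 0, "grip": 0.4},
    {"offset": [0, 0, 0], "twist": 0, "grip": 0.4},
    {"offset": [0, 0, 0], "twist": 0, "grip": 0.4},
    {"offset": [0, 0, 0], "twist": 0, "grip": 0.4},
    {"offset": [0, 0, 0], "twist": 0, "grip": 0.4}
  ]
}}

```text
time: 47.15
tool_pos: [0.6474, -0.2018, 0.3158]
tool_rot: [0.001, 0.705, 0.71, 0.0]
contact_force: [-0.2, -0.4, -2.7]
gripper_width: 0.503
```

Emit:
{"api": "play_rows", "payload": {
  "increments": [
    {"offset": [0, 0, 5], "twist": 0, "grip": 0.4},
    {"offset": [0, 0, 8], "twist": 0, "grip": 0.4},
    {"offset": [0, 0, 10], "twist": 0, "grip": 0.4},
    {"offset": [0, 0, 12], "twist": 0, "grip": 0.4},
    {"offset": [0, 0, 12], "twist": 0, "grip": 0.4}
  ]
}}

```text
time: 47.57
tool_pos: [0.6472, -0.2012, 0.3023]
tool_rot: [-0.001, 0.705, 0.71, 0.0]
contact_force: [-0.1, 2.8, -2.6]
gripper_width: 0.505
```

Emit:
{"api": "play_rows", "payload": {
  "increments": [
    {"offset": [0, 0, 1], "twist": 0, "grip": 0.4},
    {"offset": [0, 0, 2], "twist": 0, "grip": 0.4},
    {"offset": [0, 0, 3], "twist": 0, "grip": 0.4},
    {"offset": [0, 0, 4], "twist": 0, "grip": 0.4},
    {"offset": [0, 0, 5], "twist": 0, "grip": 0.4}
  ]
}}

```text
time: 47.98
tool_pos: [0.6474, -0.2011, 0.2978]
tool_rot: [-0.0, 0.705, 0.71, 0.001]
contact_force: [0.5, 4.7, -0.5]
gripper_width: 0.504
```

Emit:
{"api": "play_rows", "payload": {
  "increments": [
    {"offset": [0.9, 0, 1], "twist": 0, "grip": 0.4},
    {"offset": [0.9, 0, 2], "twist": 0, "grip": 0.4},
    {"offset": [0.9, 0, 3], "twist": 0, "grip": 0.4},
    {"offset": [0.9, 0, 4], "twist": 0, "grip": 0.4},
    {"offset": [0.9, 0, 5], "twist": 0, "grip": 0.4}
  ]
}}

```text
time: 48.4
tool_pos: [0.6472, -0.2007, 0.2926]
tool_rot: [-0.0, 0.705, 0.71, 0.0]
contact_force: [-0.1, 4.8, -0.4]
gripper_width: 0.505
```

Emit:
{"api": "play_rows", "payload": {
  "increments": [
    {"offset": [0, 0, 2], "twist": 0, "grip": 0.4},
    {"offset": [0, 0, 3], "twist": 0, "grip": 0.4},
    {"offset": [0, 0, 4], "twist": 0, "grip": 0.4},
    {"offset": [0, 0, 5], "twist": 0, "grip": 0.4},
    {"offset": [0, 0, 6], "twist": 0, "grip": 0.4}
  ]
}}

```text
time: 48.82
tool_pos: [0.6472, -0.2007, 0.2883]
tool_rot: [-0.0, 0.705, 0.71, -0.0]
contact_force: [-4.3, 5.3, 9.2]
gripper_width: 0.505
```

Emit:
{"api": "play_rows", "payload": {
  "increments": [
    {"offset": [0, 0, 2], "twist": 0, "grip": 0.4},
    {"offset": [0, 0, 4], "twist": 0, "grip": 0.4},
    {"offset": [0, 0, 6], "twist": 0, "grip": 0.4},
    {"offset": [0, 0, 8], "twist": 0, "grip": 0.4},
    {"offset": [0, 0, 10], "twist": 0, "grip": 0.4}
  ]
}}

```text
time: 49.23
tool_pos: [0.6472, -0.2006, 0.2766]
tool_rot: [0.0, 0.705, 0.71, 0.0]
contact_force: [-0.2, 4.2, 0.4]
gripper_width: 0.501
```

Emit:
{"api": "play_rows", "payload": {
  "increments": [
    {"offset": [0.3, 0, 1], "twist": 0, "grip": 0.4},
    {"offset": [0.3, 0, 2], "twist": 0, "grip": 0.4},
    {"offset": [0.3, 0, 3], "twist": 0, "grip": 0.4},
    {"offset": [0.3, 0, 4], "twist": 0, "grip": 0.4},
    {"offset": [0.3, 0, 4], "twist": 0, "grip": 0.4}
  ]
}}

```text
time: 49.65
tool_pos: [0.6472, -0.2006, 0.2749]
tool_rot: [-0.0, 0.705, 0.71, -0.0]
contact_force: [-6.3, 5.6, 9.4]
gripper_width: 0.505
```

Emit:
{"api": "play_rows", "payload": {
  "increments": [
    {"offset": [0, 0, 1], "twist": 0, "grip": 0.4},
    {"offset": [0, 0, 1], "twist": 0, "grip": 0.4},
    {"offset": [0, 0, 1], "twist": 0, "grip": 0.4}
  ]
}}

```text
time: 49.9
tool_pos: [0.6473, -0.2006, 0.2749]
tool_rot: [-0.0, 0.705, 0.71, -0.0]
contact_force: [-8.6, 7.3, 12.9]
gripper_width: 0.51
```

All three are home. Rise, then close the fingers and go to the panel side of the lever.

Emit:
{"api": "play_rows", "payload": {
  "increments": [
    {"offset": [0, 0, -4], "twist": 0, "grip": 0.4},
    {"offset": [0, 0, -4], "twist": 0, "grip": 1},
    {"offset": [0, 0, -4], "twist": 0, "grip": 1},
    {"offset": [0, 0, -4], "twist": 0, "grip": 1},
    {"offset": [0, 0, -4], "twist": 0, "grip": 1}
  ]
}}

```text
time: 50.32
tool_pos: [0.6472, -0.201, 0.2756]
tool_rot: [0.0, 0.705, 0.709, -0.0]
contact_force: [-0.4, -0.4, -0.1]
gripper_width: 1.0
```

Emit:
{"api": "play_rows", "payload": {
  "increments": [
    {"offset": [0, 0, -30], "twist": 0, "grip": 1},
    {"offset": [0, 0, -65], "twist": 0, "grip": 1},
    {"offset": [0, 0, -95], "twist": 0, "grip": 1},
    {"offset": [0, 0, -110], "twist": 0, "grip": 1},
    {"offset": [0, 0, -110], "twist": 0, "grip": 0}
  ]
}}

```text
time: 50.73
tool_pos: [0.6481, -0.2011, 0.3915]
tool_rot: [0.004, 0.705, 0.71, 0.002]
contact_force: [0.4, -0.1, 0.5]
gripper_width: 0.88
```

Emit:
{"api": "play_rows", "payload": {
  "increments": [
    {"offset": [30, -8, 0], "twist": 0, "grip": 0},
    {"offset": [70, -20, 0], "twist": 0, "grip": 0},
    {"offset": [110, -30, 0], "twist": 0, "grip": 0},
    {"offset": [145, -40, 0], "twist": 0, "grip": 0},
    {"offset": [152, -42, 0], "twist": 0, "grip": 0}
  ]
}}

```text
time: 51.15
tool_pos: [0.6024, -0.0447, 0.383]
tool_rot: [-0.002, 0.703, 0.711, -0.001]
contact_force: [0.9, 0.6, -0.5]
gripper_width: 0.14
```

Emit:
{"api": "play_rows", "payload": {
  "increments": [
    {"offset": [30, -8, 0], "twist": 0, "grip": 0},
    {"offset": [70, -20, 0], "twist": 0, "grip": 0},
    {"offset": [110, -30, 0], "twist": 0, "grip": 0},
    {"offset": [145, -40, 0], "twist": 0, "grip": 0},
    {"offset": [152, -42, 0], "twist": 0, "grip": 0}
  ]
}}

```text
time: 51.57
tool_pos: [0.5594, 0.1065, 0.3835]
tool_rot: [-0.002, 0.703, 0.711, -0.001]
contact_force: [-0.4, 0.3, 0.1]
gripper_width: 0.002
```

Emit:
{"api": "play_rows", "payload": {
  "increments": [
    {"offset": [0, 0, 0], "twist": 0, "grip": 0},
    {"offset": [0, 0, 0], "twist": 0, "grip": 0},
    {"offset": [0, 0, 0], "twist": 0, "grip": 0}
  ]
}}

```text
time: 51.82
tool_pos: [0.5614, 0.1017, 0.3848]
tool_rot: [-0.0, 0.705, 0.709, -0.001]
contact_force: [-0.9, -0.3, -0.6]
gripper_width: -0.003
```

Run:
```python
from h import *
s=manip.state(); print(s["tool_pos"],s["gripper_width"])
im=manip.grab_frame("top"); ims=manip.grab_frame("side")
for c in("top","side"):
  for n in ("new1_mid","new2_mid","new3_mid","isolator_tip"): print(c,n,[ (round(d["p"],2),w(c,d["xyz"]).round(4)) for d in manip.tip_of(n,c)])
a=cv2.resize(im[150:250,225:425],None,fx=3,fy=3,interpolation=cv2.INTER_CUBIC)
b=cv2.resize(ims[160:310,290:440],None,fx=4,fy=4,interpolation=cv2.INTER_CUBIC)[:, :600][:300+0]
b=cv2.resize(ims[170:310,270:470],None,fx=3,fy=2.1,interpolation=cv2.INTER_CUBIC)
cv2.imwrite("pics/c6.png",np.vstack([a,b]))
```

```text
[0.56141682 0.10174039 0.38479746] -0.003034057827548714
top new1_mid [(0.75, array([ 0.6452, -0.2011,  0.092 ]))]
top new2_mid [(0.94, array([ 0.6473, -0.1131,  0.0945]))]
top new3_mid [(0.82, array([ 0.2989, -0.2188,  0.0377])), (0.58, array([ 0.6453, -0.0166,  0.0931]))]
top isolator_tip []
side new1_mid [(0.59, array([ 0.6492, -0.1982,  0.0881]))]
side new2_mid [(0.86, array([ 0.6453, -0.1106,  0.0906])), (0.69, array([ 0.646 , -0.1075,  0.0822])), (0.22, array([ 0.5663, -0.431 ,  0.0016]))]
side new3_mid [(0.82, array([ 0.6488, -0.0146,  0.0901])), (0.81, array([ 0.2991, -0.2115,  0.0439]))]
side isolator_tip [(0.51, array([0.6092, 0.1043, 0.1762]))]
```

View pics/c6.png

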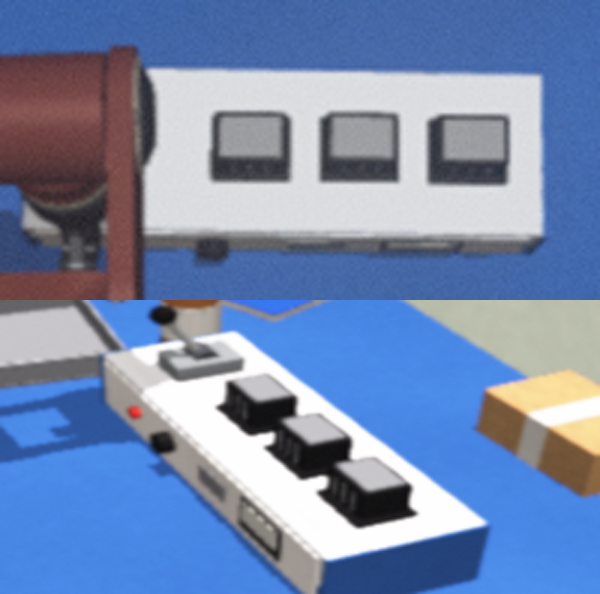

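Both crops show all three black relays flush on the deck, at mid height of about 0.092 as required. The lever still leans to the panel. Now switch on.

Emit:
{"api": "play_rows", "payload": {
  "increments": [
    {"offset": [2, 0, 20], "twist": 0, "grip": 0},
    {"offset": [2, 0, 40], "twist": 0, "grip": 0},
    {"offset": [2, 0, 52], "twist": 0, "grip": 0},
    {"offset": [2, 0, 52], "twist": 0, "grip": 0},
    {"offset": [2, 0, 52], "twist": 0, "grip": 0}
  ]
}}

```text
time: 52.73
tool_pos: [0.5608, 0.1049, 0.333]
tool_rot: [-0.001, 0.705, 0.71, -0.001]
contact_force: [0.2, 0.4, 0.8]
gripper_width: -0.001
```

Emit:
{"api": "play_rows", "payload": {
  "increments": [
    {"offset": [0, 10, 0], "twist": 0, "grip": 0},
    {"offset": [0, 20, 0], "twist": 0, "grip": 0},
    {"offset": [0, 30, 0], "twist": 0, "grip": 0},
    {"offset": [0, 40, 0], "twist": 0, "grip": 0},
    {"offset": [0, 50, 0], "twist": 0, "grip": 0}
  ]
}}

```text
time: 53.15
tool_pos: [0.6125, 0.1053, 0.3345]
tool_rot: [0.0, 0.705, 0.71, 0.0]
contact_force: [-1.9, 0.7, 0.5]
gripper_width: -0.0
```

Emit:
{"api": "play_rows", "payload": {
  "increments": [
    {"offset": [0, 8, 0], "twist": 0, "grip": 0},
    {"offset": [0, 16, 0], "twist": 0, "grip": 0},
    {"offset": [0, 24, 0], "twist": 0, "grip": 0},
    {"offset": [0, 32, 0], "twist": 0, "grip": 0},
    {"offset": [0, 40, 0], "twist": 0, "grip": 0}
  ]
}}

```text
time: 53.57
tool_pos: [0.6516, 0.1055, 0.3331]
tool_rot: [-0.0, 0.705, 0.71, -0.0]
contact_force: [-1.9, -0.0, -1.3]
gripper_width: -0.0
```

Emit:
{"api": "play_rows", "payload": {
  "increments": [
    {"offset": [0, 1, 0], "twist": 0, "grip": 0},
    {"offset": [0, 2, 0], "twist": 0, "grip": 0},
    {"offset": [0, 3, 0], "twist": 0, "grip": 0},
    {"offset": [0, 3, 0], "twist": 0, "grip": 0}
  ]
}}

```text
time: 53.9
tool_pos: [0.6539, 0.1056, 0.3336]
tool_rot: [-0.0, 0.705, 0.71, -0.0]
contact_force: [-0.5, -0.6, -0.5]
gripper_width: 0.002
```

Emit:
{"api": "play_rows", "payload": {
  "increments": [
    {"offset": [0, 1, 0], "twist": 0, "grip": 0},
    {"offset": [0, 2, 0], "twist": 0, "grip": 0},
    {"offset": [0, 4, 0], "twist": 0, "grip": 0},
    {"offset": [0, 6, 0], "twist": 0, "grip": 0},
    {"offset": [0, 6, 0], "twist": 0, "grip": 0}
  ]
}}

```text
time: 54.32
tool_pos: [0.6588, 0.1057, 0.3336]
tool_rot: [-0.003, 0.705, 0.71, -0.003]
contact_force: [-11.5, -0.8, 4.2]
gripper_width: -0.0
```

At the stop with 11.5 N. Back off and retreat towards the start side, clear of the view.

Emit:
{"api": "play_rows", "payload": {
  "increments": [
    {"offset": [0, -20, 0], "twist": 0, "grip": 0},
    {"offset": [0, -40, 0], "twist": 0, "grip": 0},
    {"offset": [0, -40, -40], "twist": 0, "grip": 0},
    {"offset": [0, -40, -80], "twist": 0, "grip": 0},
    {"offset": [0, -40, -80], "twist": 0, "grip": 0}
  ]
}}

```text
time: 54.73
tool_pos: [0.621, 0.1055, 0.4237]
tool_rot: [0.005, 0.705, 0.71, 0.006]
contact_force: [1.3, -0.2, 2.7]
gripper_width: -0.003
```

Emit:
{"api": "play_rows", "payload": {
  "increments": [
    {"offset": [120, -100, 0], "twist": 0, "grip": 0},
    {"offset": [120, -100, 0], "twist": 0, "grip": 0},
    {"offset": [120, -100, 0], "twist": 0, "grip": 0},
    {"offset": [120, -100, 0], "twist": 0, "grip": 0},
    {"offset": [120, -100, 0], "twist": 0, "grip": 0}
  ]
}}

```text
time: 55.15
tool_pos: [0.5165, 0.228, 0.4147]
tool_rot: [-0.0, 0.703, 0.711, 0.001]
contact_force: [0.6, 0.2, -0.4]
gripper_width: 0.001
```

Emit:
{"api": "play_rows", "payload": {
  "increments": [
    {"offset": [120, -120, 0], "twist": 0, "grip": 0},
    {"offset": [120, -120, 0], "twist": 0, "grip": 0},
    {"offset": [120, -120, 0], "twist": 0, "grip": 0},
    {"offset": [120, -120, 0], "twist": 0, "grip": 0},
    {"offset": [120, -120, 0], "twist": 0, "grip": 0}
  ]
}}

```text
time: 55.57
tool_pos: [0.3951, 0.3469, 0.4146]
tool_rot: [-0.001, 0.703, 0.712, 0.001]
contact_force: [0.4, 0.1, 0.4]
gripper_width: 0.002
```

Run:
```python
from h import *
s=manip.state(); print(s["time"],s["tool_pos"])
im=manip.grab_frame("top"); ims=manip.grab_frame("side")
for c in("top","side"):
  for n in ("isolator_tip","new1_mid","new2_mid","old1_mid","probe","mug","cleaner"): print(c,n,[ (round(d["p"],2),w(c,d["xyz"]).round(4)) for d in manip.tip_of(n,c)])
cv2.imwrite("pics/c7.png",np.vstack([im[120:400],ims[100:420]]))
```

```text
55.5667 [0.39514517 0.34692147 0.41459017]
top isolator_tip [(0.52, array([0.6834, 0.104 , 0.1776]))]
top new1_mid [(0.66, array([ 0.6489, -0.1994,  0.0893]))]
top new2_mid [(0.59, array([ 0.6444, -0.1146,  0.0935]))]
top old1_mid [(0.87, array([0.4842, 0.3484, 0.0527])), (0.33, array([ 0.4198, -0.4286,  0.0037]))]
top probe [(0.66, array([ 0.5668, -0.4343,  0.0029]))]
top mug [(0.59, array([ 0.4206, -0.4277,  0.0016]))]
top cleaner []
side isolator_tip [(0.57, array([0.6832, 0.1037, 0.1755])), (0.57, array([ 0.6489, -0.0146,  0.09  ]))]
side new1_mid [(0.93, array([ 0.6484, -0.2006,  0.0891])), (0.62, array([ 0.6481, -0.0155,  0.0913]))]
side new2_mid [(0.58, array([ 0.6449, -0.1091,  0.088 ]))]
side old1_mid [(0.88, array([0.484 , 0.3526, 0.0501]))]
side probe [(0.63, array([ 0.5649, -0.4304, -0.0006]))]
side mug [(0.83, array([ 0.4214, -0.4286,  0.0029])), (0.6, array([ 0.5633, -0.4281,  0.0031]))]
side cleaner [(0.93, array([ 0.7182,  0.2837, -0.0027]))]
```

View pics/c7.png

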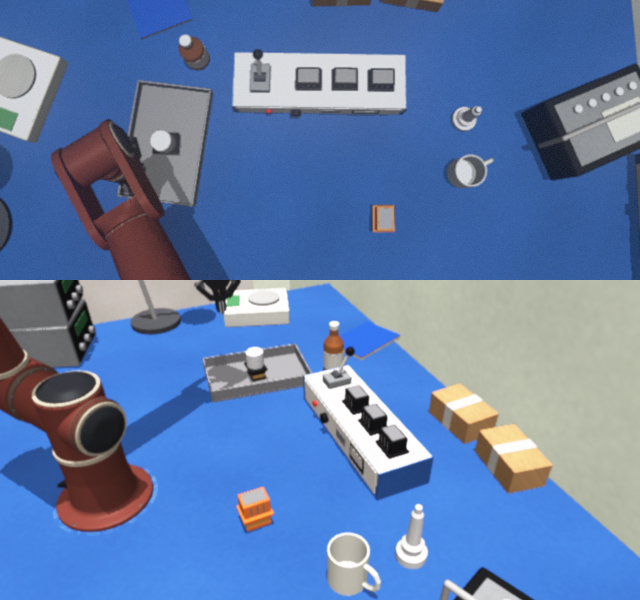

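The picture shows the lever tipped back on (knob at (258,54) in the top view), the three relays in the sockets, and the old can upright in the tray. The probe, mug and bottle haven't moved. Handing in.

```bash
python3 -c "
from plant import manip
print(manip.job_done())"
```

```text
the job is handed in; nothing more can be done
None
```

The job is done and handed in at about 56 s of the 210 s allowed; no verdict was reported.

- **Off:** I pushed the lever over to the meter panel until it met its stop (about 9 N).
- **Old relay:** only one was present, in socket 1. I pulled it out and stood it upright in the grey tray.
- **New relays:** I centred each of the three black ones in the gripper and plugged them into sockets 3, 2 and 1. Each was pressed until it stopped moving down, against 13–16 N. I left the orange look-alike alone.
- **On:** only after that, I pushed the lever back to its other stop (11.5 N).

**Last checks:**
- The networks put the knob at x 0.683, the full "on" position.
- The relay centres read 0.088 to 0.094 m high, against 0.092 when fully home. That spread is within the networks' 4 mm error, and the wrist height at the stop also matched fully home.
- The old can is upright in the tray, and the probe, mug and bottle are where they started. The top camera missed the bottle in the last check, but the side camera and the picture both show it.
- No force reading came near the limits, and I saw no relay knocked aside.

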